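Glue-clamp two foam cake-dummy halves

TASK

Glue up the foam cake dummy: set the loose square half down on the gluing board between the clamp's jaws, square and in line beside the glued half already standing there, face to face, and let go of it. Then pump the clamp's trigger, squeezing and letting go, until its soft pad touches and presses both halves together against the fixed jaw: lightly, the pad squashed about 4 mm, without crushing the foam. Finish holding, with the trigger still squeezed in your grip; move the jaw only by the trigger, never by pushing it, and leave everything else where it stands.

Things in the scene. Friction and masses are not known exactly. Their poses are not given: they have to be found in the camera images.
- jig: Plywood gluing board (fixed) with a black one-hand bar clamp screwed flat on it. Origin: board's underside, below the bar's axis, in the plane of the fixed jaw's face. Bar along y at x = 0; jaws reach to +x, handle to -x. Board 18 mm thick, spans x -35 to 125, y -140 to 170 mm. Clamp's mid-plane z = 45 mm, tops at 62 mm. Bar 18 mm wide, 6 thick; body spans x -40 to 22, y -75 to 0 mm.
- bay (a point): On the board's top (z = 18 mm) under the centre of the fixed jaw's pad face: jig (62, 0, 18) mm, axes as the jig. The halves stand from here to +y, in jig x = 37 to 87 mm, 28 mm clear of the bar; open above and to +x.
- handle_back (a point): On the back face of the pistol handle at the squeezing place: jig (-95, -68, 45) mm. The handle, black with ribs, is 18 mm thick (jig y -68 to -50), 28 mm high (z 31 to 59 mm) and reaches to jig x = -138 mm; only the table is below it. The trigger stands beside it, to +y.
- squeeze_point (a point): Middle of the grip for squeezing from above, fingers closing along jig y: jig (-95, -50, 45) mm. The handle's back is 18 mm to -y of it; the trigger's front face is 38 mm to +y when let go, 18 mm when fully squeezed. Opened 80 mm or more here the fingers straddle both; closing to 38 mm is a full squeeze. Free space on both sides.
- trigger_blade: The grey trigger: a blade 10 mm thick, 24 mm high, reaching from jig x = -40 to -133 mm, pivoted on the bar's axis at jig (0, -27, 45) mm; origin at that pivot. Squeezing moves its free end to -y, towards the handle; a spring (about 3 N at the squeeze point) returns it in about 0.4 s.
- trigger (a joint): Trigger angle, rad: 0 let go, 0.215 fully squeezed (20 mm of travel at the squeeze point). Squeezing draws bar and jaw along, at any part of the stroke; closing the grip to 38 mm gives about 5 mm of jaw travel running free, 3 to 4 mm once the pad presses. Let go, it springs back and the jaw stays. Takes about 10 N at the squeeze point running free, 20 N when pressing.
- jaw (a joint): How far the bar with the moving jaw has been drawn in, m: towards the fixed jaw (jig -y). The face of its soft pad, not squashed, is at jig y = 0.108 - this value. Starts at 0 to 0.014; up to 0.07. It stays where the trigger has drawn it (settles back up to 1 mm when let go under load) and cannot be pushed open.
- moving_jaw: The steel bar (310 mm) and the black moving jaw at its +y end; body 28 to 34 mm high, mid-plane at z = 45 mm. Origin on the bar's axis, at jig y = 0 when joint jaw is 0.
- soft_pad: Grey soft rubber pad, 34 x 34 mm, standing 18 mm proud of the moving jaw towards the fixed jaw. Its face is 13 mm to jig -y of its origin, at jig x = 62 mm.
- pad (a joint): How far the soft pad is squashed, m: 0 free; 3.5 N per mm, so 0.004 is 14 N; flattened at 0.010 (35 N), where the force shoots up.
- fixed_jaw: Black jaw of the clamp's body with a thin grey pad (34 x 34 mm); pad face at jig y = 0, centred at jig x = 62 mm. Its origin is the jig's.
- dummy_a: The half with beads of glue on its open (+y) face: white hard-foam block, 50 x 40 x 50 mm (its x, y, z), 14 g, a dark dowel hole (8 mm) in the middle of its top. Stands loose on the board, its -y face 0.5 to 3 mm from the fixed jaw's pad. Origin: centre of its underside.
- dummy_b: The loose half, same block: 50 mm along its x, 40 mm along its y, 50 mm high, about 14 g, stands on the table (a round white dummy and a steel measuring cup stand in similar places). Origin: centre of its underside. Its place in the clamp: centred about 42 mm to +y of dummy_a, its 50 x 50 mm face to dummy_a's.
- round_dummy: Bystander: round white foam dummy, 64 mm across, 50 mm high.
- measure: Bystander: steel measuring cup, 66 mm across, 55 mm high.
- mug: Bystander: white mug, 80 mm across, 85 mm high.
- tumbler: Bystander: glass tumbler, 72 mm across, 100 mm high.
- palette_knife: Bystander: palette knife lying on the table, 220 mm long.
- cutter: Bystander: steel ring cutter, 60 mm across, 28 mm high.
- glue: Bystander: white glue bottle, 48 mm across, 130 mm high.
Mind the look-alikes: they are no part of the job. Leave any pink look-alike of the dummy_b alone. Leave any turquoise look-alike of the dummy_a alone.

How it is judged:
By the outcome, as a careful person would: the job done as asked, in the order asked, and still so for the second after the job is handed in, while the arm keeps its last pose, push and grip.
It also fails if it takes over 72 s, if anything falls off the work surface, if the arm or the gripper's body presses on something with over 40 N, if the wrist force passes 120 N, or if a joint passes its speed limit or range.

ROBOT

A 6-joint arm with a two-finger parallel gripper is mounted at the origin on the work surface. World frame = base frame: x ahead of the robot, y to its left, z up, the work surface at z = 0. Lengths are in m, angles in rad, forces in N, time in s.
With the tool pointing down it reaches from about 0.375 to 0.975 m from the base axis. Payload 3.8 kg.
Tool frame: the origin (TCP) lies midway between the tips of the shut fingers; the grasp point (between the pads) lies 19 mm behind it; z points along the fingers, y is the line along which they close (so a half turn about z gives the same grasp; the last joint's range is limited). The gripper opens to 85 mm and grips with 20 to 120 N. Pads are 22 mm wide; open, the fingers measure 114 mm over their backs; the gripper's body (76 mm by 85 mm) begins 54 mm behind the grasp point. The pads swing forward as they close: fully open they stand 13 mm farther back than shut.
Start: joints at [1.272, 0.264, 1.604, -0, 1.274, -0.037], TCP at [0.175, 0.652, 0.204] pointing down, gripper open.
Joint ranges: [-2.63, 2.63], [-0.94, 2.18], [0.31, 2.57], [-1.31, 4.45], [0, 2.66], [-2.55, 2.55]. Speed limits (rad/s): [2.57, 2.57, 3.14, 3.14, 3.14, 3.14].

INTERFACE

Orientations are given as a rotation vector (axis times angle).
In Python, from workcell import status, read_camera, workorder, masks_of gives the robot as it stands.
- The arm moves only by the tool drive_tool, never from a script. Its argument "rows" is a list of rows, each a list of 7 numbers: the turn, a rotation vector about the tool's x, y, z in degrees, then the shift along the tool's x, y, z in m, then the opening, from 0 (shut) to 1 (fully open). In form: [[ax, ay, az, tx, ty, tz, claw], ...]. A call has 1 to 8 rows; each row shifts and turns the commanded pose from where the row before left it, along the tool's axes as they then stand; what a row does not reach is not made up. A row lasts 1/12 s, in which the tool goes at most 41.7 mm and 7.16 degrees, less where a joint would pass 70% of its speed; a pose out of reach is approached as far as the arm can. A call is refused whole if a number of a shift passes 0.0417 or a number of a turn 7.16, either way. A call with a gripper value outside its range is refused whole. The fingers move at their own pace and stop on an object; "force" is the grip in N (left out, the last holds). Time passes only in rows, so rows that do not move let the fingers close. It gives the time, the measured TCP pose, the force, the opening and the grip force at its end, in the units of the state.
- status.read_state(): the state, without advancing time (a new reading comes with each control period).
- read_camera(name): name is "scene" or "top" or "wrist"; returns a dict with "color" (384x512x3 uint8, red, green, blue), "intrinsics" (3x3 intrinsics, pixels), "D" ([k1, k2, p1, p2, k3] as OpenCV has them; the pictures are not rectified), "world_from_camera" (4x4, takes a point from camera to world coordinates); the wrist camera has in their place "mount" (4x4, takes a point from camera to tool coordinates, whose origin is the TCP and whose axes are the flange's). Camera axes: x right, y up, looking along -z (the intrinsics and any distortion apply to the point x, -y, -z); pixel columns grow to the right and rows downward; lengths in m; the calibration is good to about 2 mm. A picture is of the moment at which its call begins: read the wrist's pose just before it. There is no depth.
- workorder.finish_job(): hands the job in; it is judged then, once.
Trained networks look in a picture, given as the dict that the camera call returned (one of the last four; its "shot" number tells which), for a name from the list of things; names that differ only in an ending like _2 or _b are one class to them, and where a whole thing is asked for, a point or a joint stands for the part that bears it (a point fixed in the world has none). Each returns a list of dicts, best first, with "score" (0 to 1); they miss things now and then, are a little off and sometimes report something else, mostly with a low value. They report only what shows in the picture. A call takes as long as a camera call. They do not tell look-alikes from the thing itself.
- masks_of(picture, name): "mask" (384x512 bool, what is visible of it) and "bbox" ([left, top, right, bottom] in pixels, round what is visible of it).
The state is a dict: "time": time; "q": joint angles; "joint_vel": joint speeds; "joint_torque": joint torques, N m; "tool_pos": TCP position; "tcp_rot": TCP orientation; "wrist_force": force on the tool from outside, world axes, zero at the start; "torque": the same for the moment, N m; "width": opening from 0.0 (shut) to 1.0 (fully open); "grip_force": force on a finger pad.
Only numpy, scipy, OpenCV 4.12 (cv2) and the standard library are available. Lean on these libraries where they do the work, as an engineer would, in place of code of your own. Each camera call takes 0.05 s, during which the arm holds its last target. There are 200 camera calls.

## Working session

There is one attempt and no reset: what is moved stays moved. The work goes in short steps, Python scripts to look and compute and a tool call to move; the robot and the scene stay as the last step left them, time stands still between calls to the robot, and variables do not carry over. Pictures are saved under pics/ and viewed, at most 10 in all, crops included, and the job is handed in when it is done.

Besides the shell and the picture viewer there is one more tool, called after ">>>" in YAML: its name, and indented under it one key for each argument. drive_tool: Moves the arm, as the interface text tells. Its arguments: {"type":"object","properties":{"rows":{"type":"array"},"force":{"type":"number"}},"required":["rows"]}

```bash
mkdir -p pics; ls; cat > h.py <<'E'
import numpy as np, cv2
from scipy.spatial.transform import Rotation as R
from workcell import status, read_camera, workorder, masks_of
def pose():
    s=status.read_state(); T=np.eye(4); T[:3,:3]=R.from_rotvec(s["tcp_rot"]).as_matrix(); T[:3,3]=s["tool_pos"]; return T
def shot(n):
    T=pose() if n=="wrist" else None
    p=read_camera(n); p["W"]=T@p["mount"] if n=="wrist" else p["world_from_camera"]; return p
def ray(p,uv):
    u=cv2.undistortPoints(np.array(uv,float).reshape(-1,1,2),p["intrinsics"],np.array(p["D"],float)).reshape(-1,2)
    d=np.c_[u[:,0],-u[:,1],-np.ones(len(u))]; d=d@p["W"][:3,:3].T
    return p["W"][:3,3],d/np.linalg.norm(d,axis=1)[:,None]
def onz(p,uv,z):
    o,d=ray(p,uv); return o+d*((z-o[2])/d[:,2])[:,None]
def proj(p,X):
    X=np.atleast_2d(X); c=(X-p["W"][:3,3])@p["W"][:3,:3]; c=c*[1,-1,-1]
    return cv2.projectPoints(c,np.zeros(3),np.zeros(3),p["intrinsics"],np.array(p["D"],float))[0].reshape(-1,2)
def tri(ps,uvs):
    A=np.zeros((3,3));b=np.zeros(3)
    for p,uv in zip(ps,uvs):
        o,d=ray(p,[uv]); M=np.eye(3)-np.outer(d[0],d[0]); A+=M;b+=M@o
    return np.linalg.solve(A,b)
def save(p,n,crop=None,s=1):
    im=p["color"][...,::-1]
    if crop: im=im[crop[1]:crop[3],crop[0]:crop[2]]
    cv2.imwrite(f"pics/{n}.png",cv2.resize(np.ascontiguousarray(im),None,fx=s,fy=s,interpolation=cv2.INTER_CUBIC))
E
cat > a.py <<'E'
from h import *
ps=[shot("top"),shot("scene")]
for n,p in zip(["top","scene"],ps):
    save(p,n+"0",s=1.5)
    print(n,p["W"][:3,3].round(3))
    for k in ["jig","dummy_a","round_dummy","measure","handle_back","trigger_blade","moving_jaw","soft_pad","fixed_jaw"]:
        for m in masks_of(p,k)[:4]:
            ys,xs=np.nonzero(m["mask"]); print(n,k,round(m["score"],2),np.array(m["bbox"]).round(),len(xs),round(xs.mean()),round(ys.mean()))
E
python3 a.py
```

```text
pics
top [ 0.307 -0.002  1.265]
top jig 0.86 [206. 157. 302. 230.] 4035 251 186
top dummy_a 0.64 [374. 176. 392. 191.] 237 381 184
top dummy_a 0.57 [228. 224. 246. 240.] 192 236 231
top dummy_a 0.56 [353. 194. 374. 215.] 243 364 203
top round_dummy 0.82 [152. 166. 170. 184.] 304 162 173
top round_dummy 0.66 [125. 168. 135. 229.] 293 128 204
top measure 0.87 [150. 214. 175. 236.] 361 163 226
top handle_back 0.66 [204. 156. 307. 233.] 4096 251 187
top trigger_blade 0.63 [262. 203. 269. 230.] 88 265 218
top moving_jaw 0.63 [214. 174. 306. 206.] 549 246 192
top moving_jaw 0.16 [334. 237. 339. 251.] 34 337 244
top soft_pad 0.46 [220. 177. 227. 184.] 38 223 181
scene [ 1.292 -0.156  0.964]
scene jig 0.8 [190. 162. 330. 261.] 6498 261 216
scene dummy_a 0.95 [ 78. 216.  95. 241.] 546 87 229
scene dummy_a 0.94 [105. 193. 125. 219.] 419 116 206
scene dummy_a 0.61 [260. 154. 282. 179.] 394 273 167
scene dummy_a 0.58 [264. 204. 282. 230.] 428 272 215
scene round_dummy 0.95 [368. 202. 396. 230.] 657 381 215
scene round_dummy 0.71 [193. 162. 329. 258.] 6072 261 216
scene measure 0.78 [347. 149. 370. 176.] 564 358 164
scene handle_back 0.67 [190. 160. 333. 257.] 6361 261 216
scene trigger_blade 0.46 [196. 165. 331. 258.] 6060 261 216
scene trigger_blade 0.4 [236. 164. 246. 185.] 94 240 174
scene moving_jaw 0.56 [195. 181. 313. 216.] 730 268 199
scene soft_pad 0.68 [296. 197. 308. 217.] 147 300 207
scene soft_pad 0.38 [393. 163. 435. 224.] 463 411 189
scene soft_pad 0.24 [371. 198. 396. 231.] 655 382 215
```

View pics/top0.png

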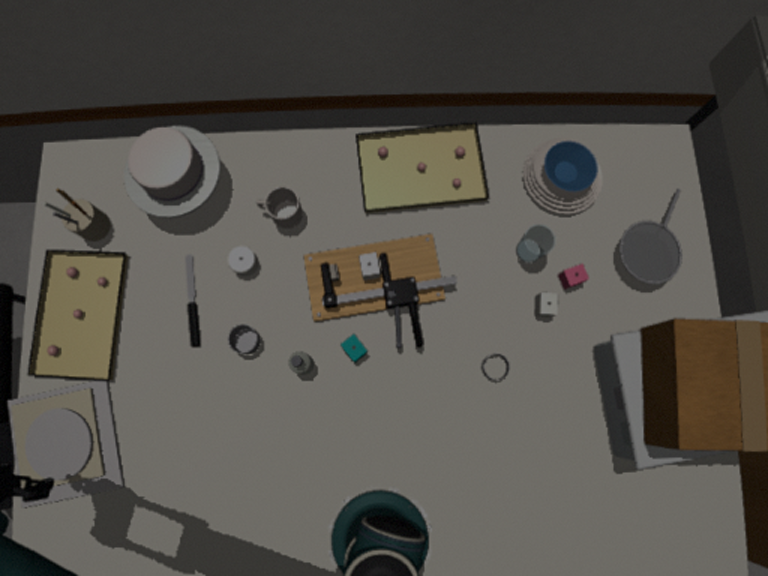

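View pics/scene0.png

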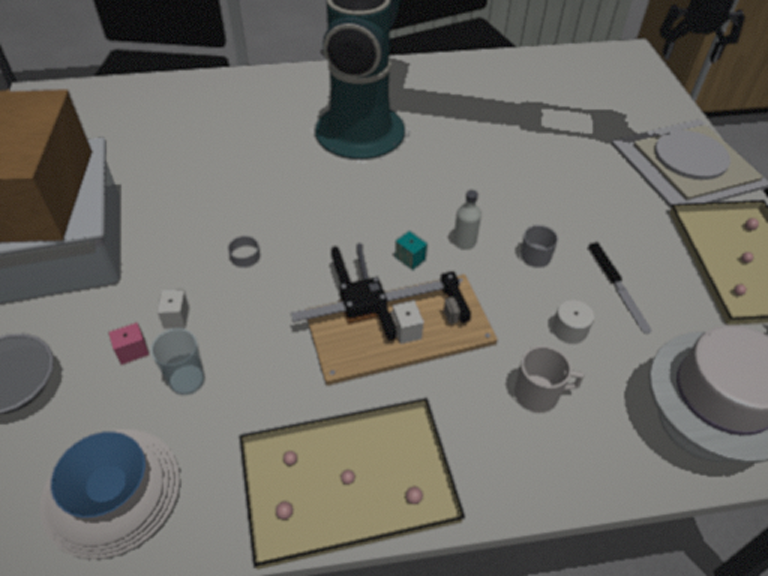

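The candidates for dummy_b, in top0 pixels: a white square with a hole at (548,304), a pink square at (575,275), a turquoise square at (354,347), a round white one at (242,261), the cup at (245,341), and dummy_a on the board at (369,265). By the description I choose the white square at (548,304), which is (172,308) in scene0.

```bash
cat > b.py <<'E'
from h import *
t,s=shot("top"),shot("scene")
save(s,"crop1",(75,170,155,270),6)
# dummy_b hole from both views (coarse), a few points
print("b hole",tri([t,s],[(548.5/1.5,303/1.5),(171/1.5,301/1.5)]), onz(t,[(365.3,202)],.05))
print("a hole",tri([t,s],[(369/1.5,264/1.5),(407/1.5,312/1.5)]))
print("pink",onz(t,[(575/1.5,275/1.5)],.05),"tumbler",onz(t,[(529/1.5,250/1.5)],.1))
m=max(masks_of(t,"jig"),key=lambda m:m["score"])
# wood corners by eye in top0
c=np.array([(305,251),(434,234),(447,301),(316,319)])/1.5
print(onz(t,c,.018).round(3))
print("fixed jaw tip/pivot,handle end",onz(t,np.array([(385,258),(330,299),(419,344),(399,345),(402,291)])/1.5,.05).round(3))
st=status.read_state(); print(st["tool_pos"],R.from_rotvec(st["tcp_rot"]).as_matrix().round(3),st["time"]); w=shot("wrist"); print(w["mount"].round(3),w["intrinsics"].round(1),w["D"])
E
python3 b.py
```

```text
b hole [ 0.50490322 -0.40133674  0.04636283] [[ 0.50432448 -0.4017368   0.05      ]]
a hole [0.60384934 0.00369568 0.06771349]
pink [[ 0.56750566 -0.47189755  0.05      ]] tumbler [[ 0.61676043 -0.35396761  0.1       ]]
[[ 0.652  0.152  0.018]
 [ 0.684 -0.154  0.018]
 [ 0.522 -0.176  0.018]
 [ 0.49   0.128  0.018]]
fixed jaw tip/pivot,handle end [[ 0.621 -0.035  0.05 ]
 [ 0.53   0.092  0.05 ]
 [ 0.422 -0.103  0.05 ]
 [ 0.421 -0.059  0.05 ]
 [ 0.543 -0.07   0.05 ]]
[0.17469728 0.65197685 0.20383654] [[-0.966  0.259 -0.   ]
 [ 0.259  0.966 -0.   ]
 [-0.    -0.    -1.   ]] 1.15
[[-0.     0.96   0.279  0.07 ]
 [ 1.     0.     0.    -0.001]
 [ 0.     0.279 -0.96  -0.17 ]
 [ 0.     0.     0.     1.   ]] [[309.9   0.  257. ]
 [  0.  309.9 187.4]
 [  0.    0.    1. ]] [-0.04322249  0.          0.          0.          0.        ]
```

View pics/crop1.png

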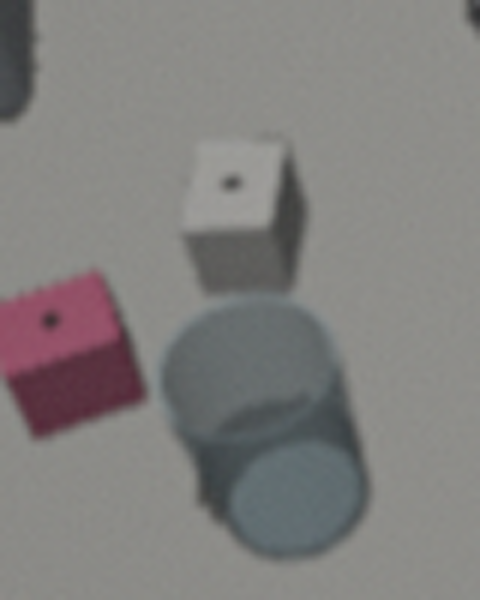

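The crop shows a white square block with a dowel hole at scene pixel (113,200). The pink block and the tumbler stand next to it. This one is dummy_b.

```bash
cat >> h.py <<'E'
def plan(pos,th=None,n=None,T=None,q=4,vmax=.040):
    """equal rows taking the tool from its pose to pos, pointing down with tool x at world yaw th (deg)"""
    T=pose() if T is None else T
    th0=np.degrees(np.arctan2(T[1,0],T[0,0])); dth=0 if th is None else (th-th0+180)%360-180
    d=np.array(pos)-T[:3,3]; n=n or int(np.ceil(max(np.linalg.norm(d)/vmax,abs(dth)/7.0)))
    Rd=lambda a:np.array([[np.cos(a),np.sin(a),0],[np.sin(a),-np.cos(a),0],[0,0,-1]])
    rows=[]
    for i in range(n):
        a=np.radians(th0+dth*(i)/n); s=Rd(a).T@d/n
        rows.append([0,0,round(-dth/n,2)]+s.round(q).tolist())
    print(n,"rows",f"th0={th0:.1f} d={d.round(4)}"); [print(r) for r in rows]
    E=np.eye(4);E[:3,:3]=Rd(np.radians(th0+dth));E[:3,3]=pos; return E
E
python3 -c "
from h import *
E=plan([.45,.40,.30],186.5)
plan([.53,.06,.30],186.5,T=E)"
```

```text
10 rows th0=165.0 d=[ 0.2753 -0.252   0.0961]
[0, 0, np.float64(-2.15), -0.0331, -0.0172, -0.0096]
[0, 0, np.float64(-2.15), -0.0324, -0.0184, -0.0096]
[0, 0, np.float64(-2.15), -0.0317, -0.0197, -0.0096]
[0, 0, np.float64(-2.15), -0.031, -0.0208, -0.0096]
[0, 0, np.float64(-2.15), -0.0302, -0.022, -0.0096]
[0, 0, np.float64(-2.15), -0.0293, -0.0231, -0.0096]
[0, 0, np.float64(-2.15), -0.0284, -0.0242, -0.0096]
[0, 0, np.float64(-2.15), -0.0275, -0.0252, -0.0096]
[0, 0, np.float64(-2.15), -0.0265, -0.0262, -0.0096]
[0, 0, np.float64(-2.15), -0.0255, -0.0272, -0.0096]
9 rows th0=-173.5 d=[ 0.08 -0.34  0.  ]
[0, 0, np.float64(-0.0), -0.0046, -0.0385, 0.0]
[0, 0, np.float64(-0.0), -0.0046, -0.0385, 0.0]
[0, 0, np.float64(-0.0), -0.0046, -0.0385, 0.0]
[0, 0, np.float64(-0.0), -0.0046, -0.0385, 0.0]
[0, 0, np.float64(-0.0), -0.0046, -0.0385, 0.0]
[0, 0, np.float64(-0.0), -0.0046, -0.0385, 0.0]
[0, 0, np.float64(-0.0), -0.0046, -0.0385, 0.0]
[0, 0, np.float64(-0.0), -0.0046, -0.0385, 0.0]
[0, 0, np.float64(-0.0), -0.0046, -0.0385, 0.0]
```

>>> drive_tool:
  rows:
    - [0,0,-2.15,-0.033,-0.017,-0.0096,1]
    - [0,0,-2.15,-0.0325,-0.0185,-0.0096,1]
    - [0,0,-2.15,-0.032,-0.0195,-0.0096,1]
    - [0,0,-2.15,-0.031,-0.021,-0.0096,1]
    - [0,0,-2.15,-0.03,-0.022,-0.0096,1]
    - [0,0,-2.15,-0.029,-0.023,-0.0096,1]
    - [0,0,-2.15,-0.028,-0.024,-0.0096,1]
    - [0,0,-2.15,-0.027,-0.025,-0.0096,1]

```text
time: 1.87
tool_pos: [0.3949, 0.4496, 0.2814]
tcp_rot: [-0.063, 3.141, 0.001]
wrist_force: [0.7, 0.8, 0.3]
width: 1.0
grip_force: 0.0
```

>>> drive_tool:
  rows:
    - [0,0,-2.15,-0.027,-0.026,-0.0096,1]
    - [0,0,-2.15,-0.026,-0.027,-0.0096,1]
    - [0,0,0,-0.005,-0.038,0,1]
    - [0,0,0,-0.005,-0.038,0,1]
    - [0,0,0,-0.005,-0.038,0,1]
    - [0,0,0,-0.005,-0.038,0,1]
    - [0,0,0,-0.005,-0.038,0,1]
    - [0,0,0,-0.005,-0.038,0,1]

```text
time: 2.53
tool_pos: [0.5055, 0.1762, 0.3001]
tcp_rot: [-0.178, 3.136, 0.0]
wrist_force: [0.6, 0.2, 0.1]
width: 1.0
grip_force: 0.0
```

>>> drive_tool:
  rows:
    - [0,0,0,-0.005,-0.038,0,1]
    - [0,0,0,-0.005,-0.038,0,1]
    - [0,0,0,-0.005,-0.036,0,1]
    - [0,0,0,0,0,0,1]
    - [0,0,0,0,0,0,1]
    - [0,0,0,0,0,0,1]

```text
time: 3.03
tool_pos: [0.5329, 0.0685, 0.2999]
tcp_rot: [0.177, -3.137, -0.001]
wrist_force: [0.1, -0.1, -0.5]
width: 1.001
grip_force: 0.0
```

```bash
cat > look.py <<'E'
import sys,pickle
from h import *
w=shot("wrist"); n=sys.argv[1]; pickle.dump(w,open(n+".pkl","wb")); save(w,n,s=1.5)
for k in sys.argv[2:]:
    for m in masks_of(w,k)[:3]:
        ys,xs=np.nonzero(m["mask"]); print(k,round(m["score"],2),np.array(m["bbox"]).round(),len(xs))
E
python3 look.py w1; python3 -c "
from h import *
plan([.53,-.12,.30],186.5)"
```

```text
5 rows th0=-173.5 d=[-2.800e-03 -1.891e-01  1.000e-04]
[0, 0, np.float64(0.0), 0.0048, -0.0375, -0.0]
[0, 0, np.float64(0.0), 0.0048, -0.0375, -0.0]
[0, 0, np.float64(0.0), 0.0048, -0.0375, -0.0]
[0, 0, np.float64(0.0), 0.0048, -0.0375, -0.0]
[0, 0, np.float64(0.0), 0.0048, -0.0375, -0.0]
```

View pics/w1.png

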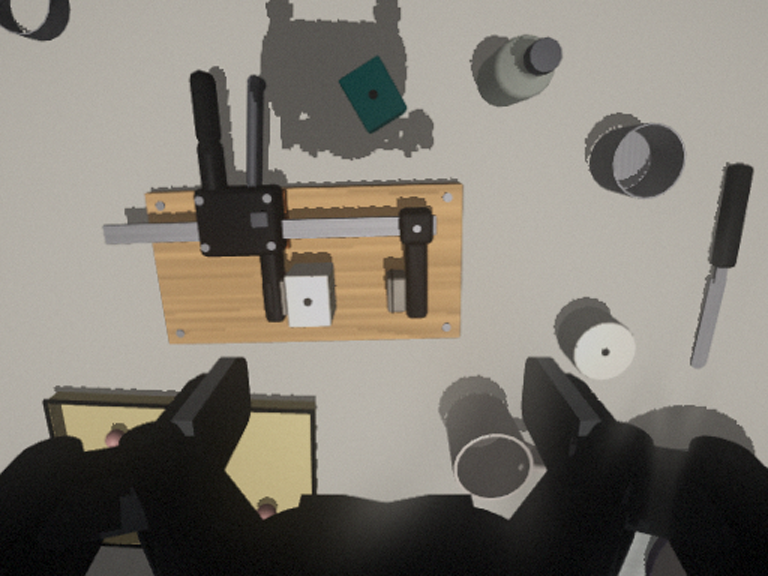

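>>> drive_tool:
  rows:
    - [0,0,0,0,-0.038,0,1]
    - [0,0,0,0,-0.038,0,1]
    - [0,0,0,0,-0.038,0,1]
    - [0,0,0,0,-0.038,0,1]
    - [0,0,0,0,-0.038,0,1]
    - [0,0,0,0,0,0,1]
    - [0,0,0,0,0,0,1]
    - [0,0,0,0,0,0,1]

```text
time: 3.75
tool_pos: [0.5546, -0.1189, 0.2997]
tcp_rot: [0.18, -3.136, -0.002]
wrist_force: [-1.0, -0.1, 0.1]
width: 0.999
grip_force: 0.0
```

```bash
python3 look.py w2; cat pics/w2.png >/dev/null
```

```text
(no output)
```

View pics/w2.png

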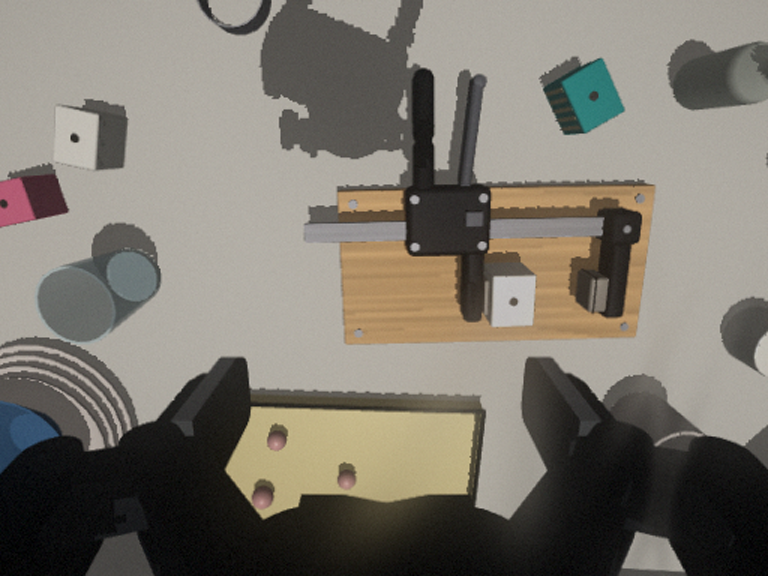

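w1 and w2 show the board with jig +y to the right, the handle at upper left of it, and dummy_a at (307,300) in w1 and (513,300) in w2. The moving jaw is at (415,260) in w1 and (620,265) in w2. dummy_b is at (75,137) in w2.

```bash
cat > m.py <<'E'
from h import *
import pickle
W=[pickle.load(open(f"w{i}.pkl","rb")) for i in (1,2)]
def quad(mask):
    c=max(cv2.findContours(mask.astype(np.uint8),0,2)[0],key=cv2.contourArea); h=cv2.convexHull(c)
    for e in np.arange(1,30,.5):
        a=cv2.approxPolyDP(h,e,True).reshape(-1,2)
        if len(a)<=4: return a.astype(float),cv2.contourArea(c)
def rect(p,q,z):
    X=onz(p,q,z)[:,:2]; c=X.mean(0); s=[np.linalg.norm(X[i]-X[(i+1)%4]) for i in range(4)]
    e=X[1]-X[0]+X[2]-X[3]; return c.round(4),(np.array(s)*1e3).round(1),round(np.degrees(np.arctan2(e[1],e[0]))%90,2)
for i,w in enumerate(W):
    hsv=cv2.cvtColor(w["color"],cv2.COLOR_RGB2HSV).astype(int); H,S,V=hsv[...,0],hsv[...,1],hsv[...,2]
    roi=np.zeros(H.shape,bool); roi[110:240,60:450]=1
    wood=(S>85)&(H>8)&(H<22)&(V>110)&roi
    q,a=quad(cv2.morphologyEx(wood.astype(np.uint8),cv2.MORPH_OPEN,np.ones((3,3)))); print("wood",i+1,q.tolist(),a); print(*rect(w,q,.018))
    hole=[(307/1.5,301/1.5),(513.5/1.5,300.5/1.5)][i]
    def top(cx,cy,thr):
        r=np.zeros(H.shape,bool); r[int(cy)-28:int(cy)+28,int(cx)-28:int(cx)+28]=1
        m=((V>thr)&(S<30)&r).astype(np.uint8); _,L,st,_=cv2.connectedComponentsWithStats(m); k=1+np.argmax(st[1:,4]); return L==k
    for nm,c,z in [("a",hole,.068)]+([("b",(75/1.5,137/1.5),.05)] if i else []):
        cx,cy=map(int,c); med=np.median(V[cy-9:cy+10,cx-7:cx+8]); print(nm,"V",med,"row",V[cy-6,max(cx-26,0):cx+36:2].tolist(),"col",V[cy-26:cy+28:2,cx-6].tolist())
        for f in (.8,.87):
            try:
                q,a=quad(top(*c,med*f)); print(nm,f,q.tolist(),a,*rect(w,q,z))
            except Exception as e: print(nm,f,e)
        r=(V[cy-5:cy+6,cx-5:cx+6]<med*.7); ys,xs=np.nonzero(r); hc=(xs.mean()+cx-5,ys.mean()+cy-5); print(nm,"hole",np.round(hc,2),onz(w,[hc],z).round(4))
        if nm=="a": globals().setdefault("hs",[]).append(hc)
print("a tri",tri(W,hs).round(4))
t,s=shot("top"),shot("scene")
E
python3 m.py
```

```text
wood 1 [[307.0, 123.0], [305.0, 224.0], [113.0, 228.0], [102.0, 162.0]] 10760.0
[ 0.6002 -0.0041] [156.5 305.7 107.2 309.7] 7.84
a V 205.0 row [49, 58, 52, 53, 52, 144, 139, 204, 205, 205, 206, 206, 205, 206, 204, 208, 208, 207, 206, 206, 186, 93, 79, 191, 201, 200, 199, 195, 196, 197, 199] col [91, 81, 84, 84, 88, 178, 203, 203, 207, 204, 206, 204, 207, 207, 207, 207, 205, 206, 206, 204, 206, 208, 176, 181, 180, 185, 182]
a 0.8 [[217.0, 184.0], [219.0, 216.0], [193.0, 217.0], [190.0, 185.0]] 872.5 [0.606  0.0037] [46.2 36.4 46.3 36.6] 7.95
a 0.87 [[217.0, 184.0], [219.0, 216.0], [193.0, 217.0], [190.0, 185.0]] 854.5 [0.606  0.0037] [46.2 36.4 46.3 36.6] 7.95
a hole [204.6  200.96] [[0.6063 0.0035 0.068 ]]
wood 2 [[435.0, 124.0], [423.0, 223.0], [230.0, 227.0], [227.0, 162.0]] 9889.0
[ 0.5998 -0.0046] [155.4 307.2 104.4 309.2] 8.11
a V 192.0 row [56, 50, 58, 62, 144, 88, 143, 194, 193, 192, 194, 191, 192, 193, 192, 193, 193, 193, 194, 195, 180, 186, 187, 189, 187, 186, 186, 188, 185, 187, 186] col [94, 88, 87, 90, 92, 178, 193, 194, 193, 196, 194, 192, 192, 191, 190, 192, 192, 192, 1
[... 248 characters left out ...]
3 0.0033] [46.4 36.4 46.4 36.7] 8.42
a hole [342.09 200.78] [[0.6063 0.0038 0.068 ]]
b V 192.0 row [172, 172, 168, 172, 175, 170, 171, 187, 191, 190, 193, 194, 192, 191, 194, 194, 196, 192, 193, 193, 174, 77, 74, 77, 75, 77, 76, 75, 74, 72, 105] col [171, 172, 174, 140, 191, 190, 190, 189, 195, 191, 193, 191, 192, 192, 191, 191, 193, 190, 192, 191, 193, 193, 172, 173, 173, 172, 174]
b 0.8 [[77.0, 63.0], [77.0, 118.0], [22.0, 110.0], [22.0, 63.0]] 2127.5 [ 0.5024 -0.4022] [70.5 76.3 60.9 74.2] 87.02
b 0.87 [[77.0, 63.0], [77.0, 118.0], [22.0, 110.0], [22.0, 63.0]] 2053.5 [ 0.5024 -0.4022] [70.5 76.3 60.9 74.2] 87.02
b hole [49.37 91.63] [[ 0.5058 -0.4022  0.05  ]]
a tri [0.6061 0.0036 0.0686]
```

```bash
sed -i '/^t,s=/d' m.py; cat >> m.py <<'E'
print("-----")
J=np.array([[-35,170],[125,170],[125,-140]])/1e3
P=[onz(W[0],[(307.5,122.5),(305.5,224.5),(112.5,228.5)],.018)[:,:2],onz(W[1],[(435.5,123.5),(423.5,223.5),(229.5,227.5)],.018)[:,:2]]
def fit(J,P):
    a,b=J-J.mean(0),P-P.mean(0); th=np.arctan2((a[:,0]*b[:,1]-a[:,1]*b[:,0]).sum(),(a*b).sum()); c,s=np.cos(th),np.sin(th); Rm=np.array([[c,-s],[s,c]]); t=P.mean(0)-Rm@J.mean(0); return th,t,Rm,(P-J@Rm.T-t)
for Q in P+[(P[0]+P[1])/2]:
    th,t,Rm,r=fit(J,Q); print(np.degrees(th).round(2),t.round(4),(r*1e3).round(1).tolist()); print("a in jig",((np.array([.6062,.0036])-t)@Rm*1e3).round(1))
w=W[1];V=cv2.cvtColor(w["color"],cv2.COLOR_RGB2HSV)[...,2].astype(int)
m=np.zeros(V.shape,bool); m[68:116,34:68]=V[68:116,34:68]>182; m=cv2.morphologyEx(m.astype(np.uint8),cv2.MORPH_OPEN,np.ones((3,3)))
q,a=quad(m); print("b",q.tolist(),a,*rect(w,q,.05))
c=max(cv2.findContours(m,0,2)[0],key=cv2.contourArea).reshape(-1,2); print(cv2.minAreaRect((onz(w,c,.05)[:,:2]*1e3).astype(np.float32)))
print(status.read_state()["q"])
E
python3 m.py | sed -n '/-----/,$p'
```

```text
-----
7.77 [ 0.5452 -0.0273] [[1.3, -0.8], [-0.6, -0.9], [-0.8, 1.7]]
a in jig [64.6 22.3]
7.65 [ 0.5442 -0.0276] [[2.3, -1.7], [-1.1, 0.4], [-1.2, 1.3]]
a in jig [65.6 22.7]
7.71 [ 0.5447 -0.0274] [[1.8, -1.3], [-0.8, -0.3], [-1.0, 1.5]]
a in jig [65.1 22.5]
b [[37.0, 72.0], [64.0, 77.0], [61.0, 111.0], [36.0, 106.0]] 914.0 [ 0.5059 -0.4021] [36.3 44.7 34.5 44.2] 85.07
((505.93292236328125, -401.94427490234375), (36.700862884521484, 46.88302993774414), 83.85958862304688)
[-2.54596619e-01  1.42143759e-02  1.71132746e+00  4.01108982e-04
  1.41601327e+00 -1.94153429e+00]
```

```bash
python3 -c "
from h import *
plan([.506,-.402,.16],84.5,n=15)"
```

```text
15 rows th0=-173.3 d=[-0.0486 -0.2836 -0.14  ]
[0, 0, np.float64(6.81), 0.0054, -0.0184, 0.0093]
[0, 0, np.float64(6.81), 0.0032, -0.0189, 0.0093]
[0, 0, np.float64(6.81), 0.0009, -0.0192, 0.0093]
[0, 0, np.float64(6.81), -0.0014, -0.0191, 0.0093]
[0, 0, np.float64(6.81), -0.0036, -0.0188, 0.0093]
[0, 0, np.float64(6.81), -0.0058, -0.0183, 0.0093]
[0, 0, np.float64(6.81), -0.008, -0.0175, 0.0093]
[0, 0, np.float64(6.81), -0.01, -0.0164, 0.0093]
[0, 0, np.float64(6.81), -0.0118, -0.0151, 0.0093]
[0, 0, np.float64(6.81), -0.0135, -0.0136, 0.0093]
[0, 0, np.float64(6.81), -0.0151, -0.0119, 0.0093]
[0, 0, np.float64(6.81), -0.0164, -0.01, 0.0093]
[0, 0, np.float64(6.81), -0.0174, -0.008, 0.0093]
[0, 0, np.float64(6.81), -0.0183, -0.0059, 0.0093]
[0, 0, np.float64(6.81), -0.0188, -0.0037, 0.0093]
```

>>> drive_tool:
  rows:
    - [0,0,6.8,0.0054,-0.0184,0.0093,1]
    - [0,0,6.8,0.0032,-0.0189,0.0093,1]
    - [0,0,6.8,0.0009,-0.0192,0.0093,1]
    - [0,0,6.8,-0.0014,-0.0191,0.0093,1]
    - [0,0,6.8,-0.0036,-0.0188,0.0093,1]
    - [0,0,6.8,-0.0058,-0.0183,0.0093,1]
    - [0,0,6.8,-0.008,-0.0175,0.0093,1]
    - [0,0,6.8,-0.01,-0.0164,0.0093,1]

```text
time: 4.57
tool_pos: [0.5286, -0.2709, 0.2253]
tcp_rot: [1.28, 2.868, 0.0]
wrist_force: [0.6, 0.0, 0.5]
width: 1.0
grip_force: 0.0
```

>>> drive_tool:
  rows:
    - [0,0,6.8,-0.0118,-0.0151,0.0093,1]
    - [0,0,6.8,-0.0135,-0.0136,0.0093,1]
    - [0,0,6.8,-0.0151,-0.0119,0.0093,1]
    - [0,0,6.8,-0.0164,-0.01,0.0093,1]
    - [0,0,6.8,-0.0174,-0.008,0.0093,1]
    - [0,0,6.8,-0.0183,-0.0059,0.0093,1]
    - [0,0,6.8,-0.0188,-0.0037,0.0093,1]

```text
time: 5.15
tool_pos: [0.5062, -0.4034, 0.1602]
tcp_rot: [2.329, 2.108, 0.0]
wrist_force: [-0.0, 0.0, 0.2]
width: 0.999
grip_force: 0.0
```

>>> drive_tool:
  rows:
    - [0,0,0,0,0,0,1]
    - [0,0,0,0,0,0,1]
    - [0,0,0,0,0,0,1]

```text
time: 5.4
tool_pos: [0.5062, -0.4027, 0.1607]
tcp_rot: [-2.322, -2.116, -0.001]
wrist_force: [0.7, 0.5, -0.1]
width: 1.002
grip_force: 0.0
```

```bash
python3 look.py w3 dummy_b; cat > b2.py <<'E'
from h import *
import pickle
w=pickle.load(open("w3.pkl","rb")); V=w["color"].max(2).astype(int)
c=proj(w,[.506,-.402,.05])[0].round().astype(int); print(c,V[c[1]-12,c[0]-60:c[0]+60:4].tolist(),V[c[1]-60:c[1]+60:4,c[0]-12].tolist())
for thr in (182,):
    m=np.zeros(V.shape,np.uint8); m[c[1]-70:c[1]+70,c[0]-70:c[0]+70]=V[c[1]-70:c[1]+70,c[0]-70:c[0]+70]>thr
    m=cv2.morphologyEx(m,cv2.MORPH_OPEN,np.ones((3,3))); k=max(cv2.findContours(m,0,2)[0],key=cv2.contourArea).reshape(-1,2)
    print(cv2.minAreaRect((onz(w,k,.05)[:,:2]*1e3).astype(np.float32)))
plan([.506,-.402,.010],84.5,n=8)
E
python3 b2.py
```

```text
dummy_b 0.91 [294. 198. 353. 265.] 2489
dummy_b 0.81 [230. 146. 283. 192.] 2492
[256 175] [164, 167, 164, 166, 165, 165, 167, 166, 89, 190, 189, 188, 186, 191, 187, 191, 190, 188, 190, 189, 188, 189, 167, 170, 170, 168, 168, 168, 167, 164] [168, 166, 169, 165, 167, 167, 168, 167, 84, 85, 189, 188, 186, 188, 188, 189, 186, 187, 94, 186, 88, 86, 87, 99, 166, 167, 165, 168, 167, 164]
((506.796142578125, -397.7877197265625), (28.584688186645508, 45.97052001953125), 84.63307189941406)
8 rows th0=84.7 d=[-0.0004  0.0008 -0.1513]
[0, 0, np.float64(0.02), 0.0001, -0.0001, 0.0189]
[0, 0, np.float64(0.02), 0.0001, -0.0001, 0.0189]
[0, 0, np.float64(0.02), 0.0001, -0.0001, 0.0189]
[0, 0, np.float64(0.02), 0.0001, -0.0001, 0.0189]
[0, 0, np.float64(0.02), 0.0001, -0.0001, 0.0189]
[0, 0, np.float64(0.02), 0.0001, -0.0001, 0.0189]
[0, 0, np.float64(0.02), 0.0001, -0.0001, 0.0189]
[0, 0, np.float64(0.02), 0.0001, -0.0001, 0.0189]
```

View pics/w3.png

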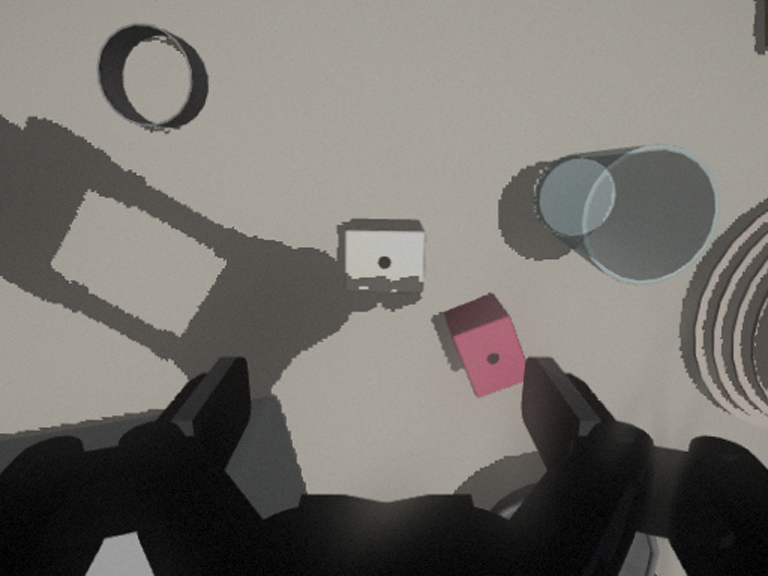

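w3 shows the white block with its hole at (384,262), centred between the fingers and aligned with the tool. The pink block and the tumbler are clear of the finger path.

>>> drive_tool:
  rows:
    - [0,0,0,0,0,0.025,1]
    - [0,0,0,0,0,0.025,1]
    - [0,0,0,0,0,0.025,1]
    - [0,0,0,0,0,0.025,1]
    - [0,0,0,0,0,0.02,1]
    - [0,0,0,0,0,0.02,1]
    - [0,0,0,0,0,0.01,1]
    - [0,0,0,0,0,0,1]

```text
time: 6.17
tool_pos: [0.5042, -0.4017, 0.008]
tcp_rot: [-2.32, -2.111, 0.001]
wrist_force: [-0.6, 0.1, -0.3]
width: 1.0
grip_force: 0.0
```

>>> drive_tool:
  rows:
    - [0,0,0,0,0,0,0.3]
    - [0,0,0,0,0,0,0.3]
    - [0,0,0,0,0,0,0.3]
    - [0,0,0,0,0,0,0.3]
    - [0,0,0,0,0,0,0.3]
    - [0,0,0,0,0,0,0.3]
    - [0,0,0,0,0,0,0.3]
  force: 20

```text
time: 6.75
tool_pos: [0.5069, -0.4052, 0.0126]
tcp_rot: [2.323, 2.11, 0.001]
wrist_force: [0.7, 1.0, 6.1]
width: 0.58
grip_force: 21.7
```

>>> drive_tool:
  rows:
    - [0,0,0,0,0,-0.015,0.3]
    - [0,0,0,0,0,-0.03,0.3]
    - [0,0,0,0,0,-0.035,0.3]
    - [0,0,0,0,0,-0.035,0.3]
    - [0,0,0,0,0,-0.03,0.3]
    - [0,0,0,0,0,-0.015,0.3]
    - [0,0,0,0,0,0,0.3]
    - [0,0,0,0,0,0,0.3]

```text
time: 7.42
tool_pos: [0.5059, -0.4045, 0.1717]
tcp_rot: [2.324, 2.11, 0.001]
wrist_force: [-0.2, 0.5, -0.7]
width: 0.58
grip_force: 21.1
```

```bash
python3 -c "
from h import *
plan([.6006,.0452,.165],97.7,n=14)
print(status.read_state())"
```

```text
14 rows th0=84.5 d=[ 0.0947  0.4497 -0.0067]
[0, 0, np.float64(-0.94), 0.0326, 0.0036, 0.0005]
[0, 0, np.float64(-0.94), 0.0326, 0.0042, 0.0005]
[0, 0, np.float64(-0.94), 0.0325, 0.0047, 0.0005]
[0, 0, np.float64(-0.94), 0.0324, 0.0053, 0.0005]
[0, 0, np.float64(-0.94), 0.0323, 0.0058, 0.0005]
[0, 0, np.float64(-0.94), 0.0322, 0.0063, 0.0005]
[0, 0, np.float64(-0.94), 0.0321, 0.0068, 0.0005]
[0, 0, np.float64(-0.94), 0.032, 0.0074, 0.0005]
[0, 0, np.float64(-0.94), 0.0319, 0.0079, 0.0005]
[0, 0, np.float64(-0.94), 0.0317, 0.0084, 0.0005]
[0, 0, np.float64(-0.94), 0.0316, 0.0089, 0.0005]
[0, 0, np.float64(-0.94), 0.0314, 0.0095, 0.0005]
[0, 0, np.float64(-0.94), 0.0313, 0.01, 0.0005]
[0, 0, np.float64(-0.94), 0.0311, 0.0105, 0.0005]
{'time': 7.4167, 'q': array([-7.12927319e-01,  2.32151793e-01,  1.70332057e+00, -3.68977779e-06,
        1.20338035e+00, -6.16797676e-01]), 'joint_vel': array([-0.00201217,  0.03525182,  0.05252181, -0.00037381, -0.00191411,
        0.00146207]), 'joint_torque': array([ 1.19785420e-02, -5.11271775e+01, -3.77828872e+01,  1.26191604e-03,
       -3.05532105e-02, -1.03132443e-04]), 'tool_pos': array([ 0.50592915, -0.4045271 ,  0.17172501]), 'tcp_rot': array([2.32359273e+00, 2.11031635e+00, 5.11702056e-04]), 'wrist_force': array([-0.19648748,  0.52267842, -0.7479628 ]), 'torque': array([ 0.0098544 , -0.04630147,  0.05282245]), 'grip_force': 21.117401719093323, 'width': 0.5802829925131189}
```

>>> drive_tool:
  rows:
    - [0,0,-1,0.0326,0.0036,0,0.3]
    - [0,0,-1,0.0326,0.0042,0,0.3]
    - [0,0,-1,0.0325,0.0047,0,0.3]
    - [0,0,-1,0.0324,0.0053,0,0.3]
    - [0,0,-1,0.0323,0.0058,0,0.3]
    - [0,0,-1,0.0322,0.0063,0,0.3]
    - [0,0,-1,0.0321,0.0068,0,0.3]
    - [0,0,-1,0.032,0.0074,0,0.3]

```text
time: 8.08
tool_pos: [0.5567, -0.1447, 0.1673]
tcp_rot: [-2.169, -2.267, 0.003]
wrist_force: [0.2, 0.6, 1.0]
width: 0.575
grip_force: 21.1
```

>>> drive_tool:
  rows:
    - [0,0,-1,0.0319,0.0079,0,0.3]
    - [0,0,-1,0.0317,0.0084,0,0.3]
    - [0,0,-1,0.0316,0.0089,0,0.3]
    - [0,0,-1,0.0314,0.0095,0,0.3]
    - [0,0,-1,0.0313,0.01,0,0.3]
    - [0,0,-0.2,0.0311,0.0105,0,0.3]
    - [0,0,0,0,0,0,0.3]
    - [0,0,0,0,0,0,0.3]

```text
time: 8.75
tool_pos: [0.5954, 0.0479, 0.1675]
tcp_rot: [-2.061, -2.366, 0.005]
wrist_force: [-0.5, -1.3, -0.4]
width: 0.578
grip_force: 21.1
```

```bash
python3 look.py w4 dummy_b;python3 -c "
from h import *
print(pose().round(4))"
```

```text
dummy_b 0.89 [ 43. 120. 126. 185.] 3029
dummy_b 0.56 [204. 177. 310. 279.] 10183
[[-1.344e-01  9.909e-01 -3.700e-03  5.957e-01]
 [ 9.909e-01  1.344e-01 -8.000e-04  4.590e-02]
 [-3.000e-04 -3.800e-03 -1.000e+00  1.683e-01]
 [ 0.000e+00  0.000e+00  0.000e+00  1.000e+00]]
```

View pics/w4.png

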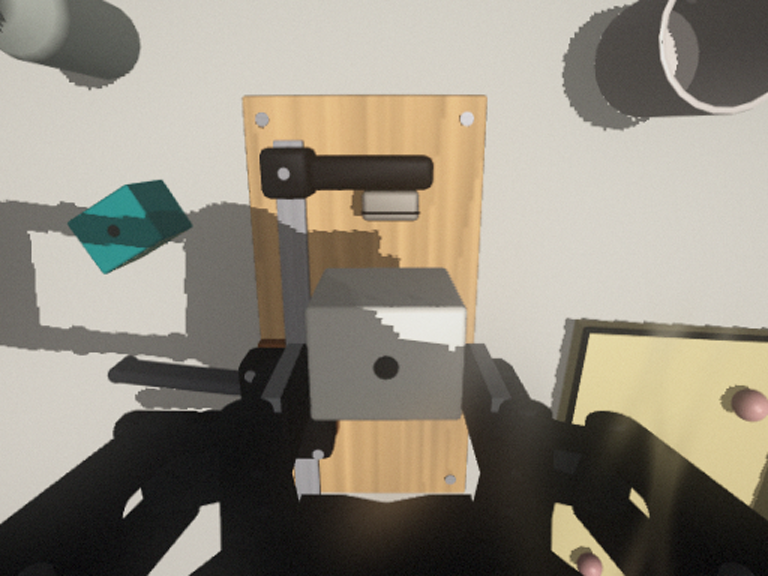

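w4 shows the block held square between the fingers, hole at (386,367). The moving jaw's pad is ahead at (390,205), and the board is aligned with the image.

```bash
cat > c.py <<'E'
from h import *
import pickle
w=pickle.load(open("w4.pkl","rb"))
T=pose(); h=onz(w,[(257.3,244.7)],T[2,3]+.0385)[0]; print("hole",h)
th=np.radians(7.7); Rm=np.array([[np.cos(th),-np.sin(th)],[np.sin(th),np.cos(th)]]); t=np.array([.5447,-.0274])
J=lambda X:((np.array(X)[:2]-t)@Rm*1e3).round(1)
tg=np.array([.6062,.0036])+Rm@[0,.042]
e=Rm.T@(tg-h[:2]); print("b now jig",J(h),"need jig dx,dy",(e*1e3).round(1)); print("tool x=+jig y, tool y=+jig x:",T[:3,:3].T@np.r_[tg-h[:2],0])
for z in (.062,.045): print("pad face",z,J(onz(w,[(390/1.5,212/1.5)],z)[0]))
q=onz(w,[(307/1.5,307/1.5),(463/1.5,307/1.5),(308/1.5,416/1.5),(462/1.5,418/1.5)],T[2,3]+.0385); print(np.diff(q[:2],axis=0),np.diff(q[2:],axis=0),q[0]-q[2])
E
python3 c.py
```

```text
hole [0.59547176 0.05177796 0.20675196]
b now jig [60.9 71.7] need jig dx,dy [ 4.2 -7.2]
tool x=+jig y, tool y=+jig x: [-7.18253310e-03  4.17364779e-03 -1.38334789e-05]
pad face 0.062 [ 62.8 100.1]
pad face 0.045 [62.9 97.8]
[[0.04618862 0.0064516  0.        ]] [[0.04930761 0.00620218 0.        ]] [-0.00359175  0.03711897  0.        ]
```

```bash
cat >> c.py <<'E'
print("---")
for u in [(244,97),(486.5,96),(262,119),(467,119)]: print(u,J(onz(w,[np.array(u)/1.5],.018)[0]))
print("jaw pivot screw",J(onz(w,[(283.5/1.5,173/1.5)],.062)[0]))
W1=pickle.load(open("w1.pkl","rb"));W2=pickle.load(open("w2.pkl","rb"))
for p,l in ((W1,[(446,198),(446,327),(180,333),(160,205),(417,229)]),(W2,[(639,198),(624,327),(359,333),(352,204),(627,229)])):
    print([J(onz(p,[np.array(u)/1.5],.062 if i==4 else .018)[0]).tolist() for i,u in enumerate(l)])
P=[]
for i in range(8): read_camera("top"); P.append(pose()[:3,3])
print(np.array(P).round(4).tolist(),np.mean(P,0))
E
python3 c.py|sed -n '/---/,$p'
```

```text
---
(244, 97) [-32.2 168.9]
(486.5, 96) [125.1 169.7]
(262, 119) [-21.3 155.2]
(467, 119) [113.1 155.3]
jaw pivot screw [  0.7 122.7]
[[-20.2, 154.6], [113.3, 156.4], [114.2, -124.1], [-20.4, -124.4], [1.8, 123.6]]
[[-21.2, 155.2], [113.8, 156.8], [114.2, -122.9], [-20.1, -124.8], [1.2, 123.6]]
[[0.596, 0.0454, 0.1687], [0.5962, 0.0451, 0.1692], [0.5965, 0.045, 0.1696], [0.5967, 0.045, 0.1699], [0.5969, 0.0452, 0.1702], [0.597, 0.0453, 0.1703], [0.5971, 0.0455, 0.1705], [0.5972, 0.0456, 0.1705]] [0.59670944 0.04526082 0.16987142]
```

>>> drive_tool:
  rows:
    - [0,0,0,-0.0068,0.0021,0.01,0.3]
    - [0,0,0,0,0,0.025,0.3]
    - [0,0,0,0,0,0.025,0.3]
    - [0,0,0,0,0,0.012,0.3]
    - [0,0,0,0,0,0,0.3]
    - [0,0,0,0,0,0,0.3]
    - [0,0,0,0,0,0,0.3]
    - [0,0,0,0,0,0,0.3]

```text
time: 9.92
tool_pos: [0.6017, 0.0399, 0.1002]
tcp_rot: [2.066, 2.364, 0.003]
wrist_force: [-0.1, 0.4, -0.6]
width: 0.578
grip_force: 21.1
```

>>> drive_tool:
  rows:
    - [0,0,0,0,0,0,0.3]
    - [0,0,0,0,0,0,0.3]
    - [0,0,0,0,0,0,0.3]

```text
time: 10.17
tool_pos: [0.6007, 0.04, 0.0993]
tcp_rot: [2.066, 2.365, 0.002]
wrist_force: [0.3, -0.0, -0.4]
width: 0.584
grip_force: 21.1
```

```bash
cat > d.py <<'E'
from h import *
s=shot("scene"); save(s,"s5",(180,150,340,260),5)
w=shot("wrist"); import pickle; pickle.dump(w,open("w5.pkl","wb")); save(w,"w5",s=1.5)
T=pose(); print(T.round(4),status.read_state()["wrist_force"])
E
python3 d.py
```

```text
[[-1.341e-01  9.910e-01  7.000e-04  6.003e-01]
 [ 9.910e-01  1.341e-01  0.000e+00  4.000e-02]
 [-1.000e-04  7.000e-04 -1.000e+00  9.880e-02]
 [ 0.000e+00  0.000e+00  0.000e+00  1.000e+00]] [-0.34075692 -0.60673732  0.11781232]
```

View pics/s5.png

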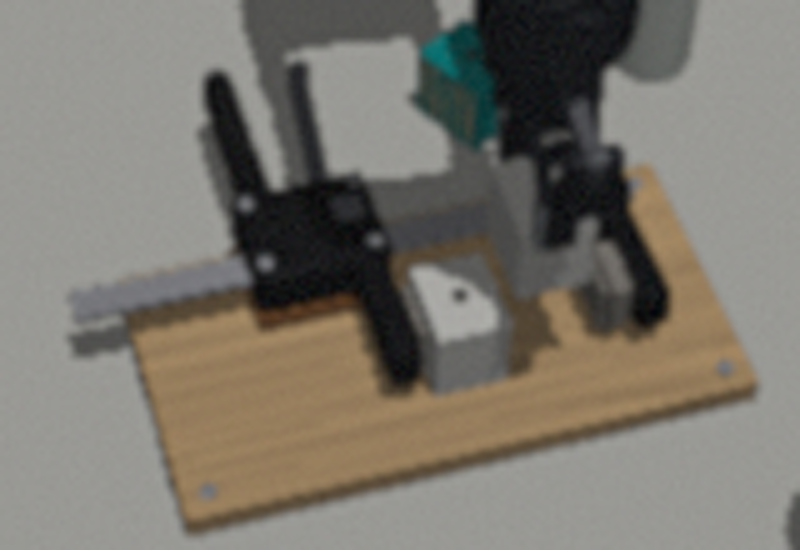

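s5 shows dummy_b held at crop pixel (540,230), above and in line beside dummy_a (460,320), and clear of the pad (605,285). Lowering.

>>> drive_tool:
  rows:
    - [0,0,0,0,0,0.016,0.3]
    - [0,0,0,0,0,0.016,0.3]
    - [0,0,0,0,0,0.016,0.3]
    - [0,0,0,0,0,0.012,0.3]
    - [0,0,0,0,0,0.003,0.3]
    - [0,0,0,0,0,0,0.3]
    - [0,0,0,0,0,0,0.3]
    - [0,0,0,0,0,0,0.3]

```text
time: 10.93
tool_pos: [0.6012, 0.0419, 0.0364]
tcp_rot: [-2.067, -2.365, -0.006]
wrist_force: [0.1, 5.2, 1.9]
width: 0.578
grip_force: 46.4
```

>>> drive_tool:
  rows:
    - [0,0,0,0,0,0,0.3]
    - [0,0,0,0,0,0,0.3]
    - [0,0,0,0,0,0.0015,0.3]
    - [0,0,0,0,0,0,0.3]
    - [0,0,0,0,0,0.0015,0.3]
    - [0,0,0,0,0,0,0.3]
    - [0,0,0,0,0,0,0.3]

```text
time: 11.52
tool_pos: [0.6008, 0.0419, 0.0329]
tcp_rot: [-2.067, -2.365, -0.005]
wrist_force: [0.6, 6.1, 0.1]
width: 0.579
grip_force: 46.3
```

>>> drive_tool:
  rows:
    - [0,0,0,0.0025,0,0,0.3]
    - [0,0,0,0,0,0,0.3]
    - [0,0,0,0,0,0,0.3]
    - [0,0,0,0,0,0,0.3]
    - [0,0,0,0,0,0,0.3]
    - [0,0,0,0,0,0,0.3]

```text
time: 12.02
tool_pos: [0.5997, 0.0421, 0.0323]
tcp_rot: [2.068, 2.365, -0.0]
wrist_force: [-0.2, -0.0, -0.4]
width: 0.576
grip_force: 46.1
```

```bash
sed -i 's/s5/s6/;s/w5/w6/g' d.py; python3 d.py; python3 - <<'E'
import cv2,numpy as np
a=cv2.imread("pics/s6.png");a=a[150:500,250:700]; b=cv2.imread("pics/w6.png")
a=cv2.resize(a,(400,311)); b=cv2.resize(b[100:500,150:650],(400,320)); cv2.imwrite("pics/c6.png",np.vstack([a,b])[:, :])
E
```

```text
[[-1.338e-01  9.910e-01 -0.000e+00  5.998e-01]
 [ 9.910e-01  1.338e-01 -1.000e-04  4.220e-02]
 [-1.000e-04 -0.000e+00 -1.000e+00  3.240e-02]
 [ 0.000e+00  0.000e+00  0.000e+00  1.000e+00]] [-0.28849655  0.36376459 -0.17109589]
```

View pics/c6.png

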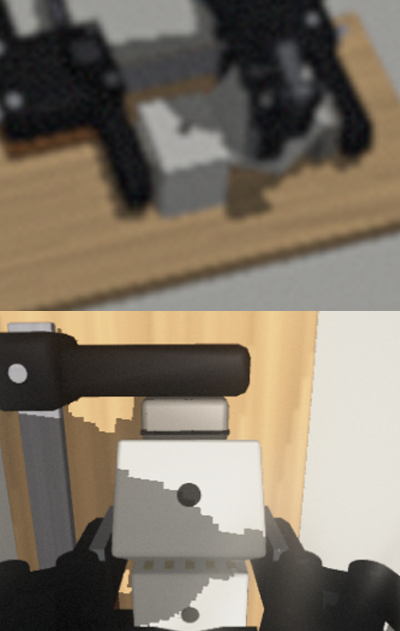

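```bash
cat > e.py <<'E'
from h import *
import pickle
w=pickle.load(open("w6.pkl","rb")); V=w["color"].max(2).astype(int)
def hole(c):
    x,y=c; r=V[y-9:y+10,x-9:x+10]; ys,xs=np.nonzero(r<.55*np.percentile(r,75)); return xs.mean()+x-9,ys.mean()+y-9
hb,ha=hole((257,219)),hole((258,320)); T=w["W"]
th=np.radians(7.7); Rm=np.array([[np.cos(th),-np.sin(th)],[np.sin(th),np.cos(th)]]); t=np.array([.5447,-.0274])
B=onz(w,[hb],.0705)[0];A=onz(w,[ha],.068)[0]; print(hb,ha,B,A,(B[:2]-t)@Rm*1e3,(A[:2]-t)@Rm*1e3)
print(pose()[:3,3])
E
python3 e.py
```

```text
(np.float64(nan), np.float64(nan)) (np.float64(257.6095890410959), np.float64(319.2328767123288)) [nan nan nan] [0.6057801  0.00174174 0.068     ] [nan nan] [64.4339454  20.69508288]
[0.59977575 0.04218688 0.03235491]e.py:5: RuntimeWarning: Mean of empty slice.
  x,y=c; r=V[y-9:y+10,x-9:x+10]; ys,xs=np.nonzero(r<.55*np.percentile(r,75)); return xs.mean()+x-9,ys.mean()+y-9
  ret = ret.dtype.type(ret / rcount)
```

```bash
sed -i 's/hole((257,219))/(256.7,219)/' e.py; python3 e.py
```

```text
(256.7, 219) (np.float64(257.6095890410959), np.float64(319.2328767123288)) [0.59769652 0.05836191 0.0705    ] [0.6057801  0.00174174 0.068     ] [64.00956786 77.88781004] [64.4339454  20.69508288]
[0.59977575 0.04218688 0.03235491]
```

```bash
cat > f.py <<'E'
from h import *
import pickle
w=pickle.load(open("w6.pkl","rb"))
f=lambda x,y:((x*1.25+150)/1.5,((y-311)*1.25+100)/1.5)
px=np.array([f(119,441),f(258,441),f(266,558),f(114,556),f(188,494)])
obj=np.array([[-25,20,0],[25,20,0],[25,-20,0],[-25,-20,0],[0,0,0]])/1e3
for o,p in ((obj,px),(obj[:4],px[:4])):
    ok,rv,tv=cv2.solvePnP(o,p,w["intrinsics"],np.array(w["D"],float)); M=cv2.Rodrigues(rv)[0]
    F=np.diag([1,-1,-1.]); C=w["W"]; Rw=C[:3,:3]@F@M; tw=C[:3,:3]@F@tv[:,0]+C[:3,3]
    th=np.radians(7.7); Rm=np.array([[np.cos(th),-np.sin(th)],[np.sin(th),np.cos(th)]]); t=np.array([.5447,-.0274])
    Jz=np.eye(3);Jz[:2,:2]=Rm.T
    pj=np.r_[(tw[:2]-t)@Rm,tw[2]]; print("top centre jig",(pj*1e3).round(1)); print((Jz@Rw).round(3))
    for c in ([0,20,-50],[0,-20,-50],[0,-20,0],[0,20,0],[0,0,-25]): print(c,((pj+Jz@Rw@np.array(c)/1e3)*1e3).round(1))
print("tcp jig",((pose()[:2,3]-t)@Rm*1e3).round(1))
E
python3 f.py
```

```text
top centre jig [64.3 82.7 84.5]
[[ 1.     0.002 -0.013]
 [ 0.005  0.837  0.548]
 [ 0.012 -0.548  0.837]]
[0, 20, -50] [65.  72.  31.7]
[0, -20, -50] [64.9 38.6 53.6]
[0, -20, 0] [64.3 66.  95.4]
[0, 20, 0] [64.3 99.4 73.5]
[0, 0, -25] [64.6 69.  63.5]
top centre jig [64.5 82.4 84.4]
[[ 1.     0.     0.002]
 [-0.001  0.845  0.534]
 [-0.002 -0.534  0.845]]
[0, 20, -50] [64.3 72.6 31.4]
[0, -20, -50] [64.3 38.8 52.8]
[0, -20, 0] [64.4 65.5 95.1]
[0, 20, 0] [64.5 99.3 73.7]
[0, 0, -25] [64.4 69.1 63.2]
tcp jig [63.9 61.6]
```

The block tilted about 33° in the grip because its lower edge caught on dummy_a's rim. I'll take it to free table, lay it level there, grasp it again centred, and place it with more clearance.

>>> drive_tool:
  rows:
    - [0,0,0,0.002,0,-0.01,0.3]
    - [0,0,0,0,0,-0.025,0.3]
    - [0,0,0,0,0,-0.035,0.3]
    - [0,0,0,0,0,-0.03,0.3]
    - [0,0,0,-0.015,-0.007,0,0.3]
    - [0,0,0,-0.03,-0.014,0,0.3]
    - [0,0,0,-0.03,-0.014,0,0.3]
    - [0,0,0,-0.03,-0.014,0,0.3]

```text
time: 12.78
tool_pos: [0.5651, -0.067, 0.1338]
tcp_rot: [2.064, 2.366, 0.001]
wrist_force: [1.9, 0.1, 0.2]
width: 0.578
grip_force: 46.1
```

>>> drive_tool:
  rows:
    - [0,0,0,-0.03,-0.014,0,0.3]
    - [0,0,0,-0.03,-0.014,0,0.3]
    - [0,0,0,-0.03,-0.014,0,0.3]
    - [0,0,0,-0.03,-0.014,0,0.3]
    - [0,0,0,-0.03,-0.014,0,0.3]
    - [0,0,0,-0.03,-0.014,0,0.3]
    - [0,0,0,-0.01,-0.007,0,0.3]
    - [0,0,0,0,0,0,0.3]

```text
time: 13.45
tool_pos: [0.4994, -0.2693, 0.1332]
tcp_rot: [2.071, 2.361, -0.001]
wrist_force: [1.0, -0.1, 0.0]
width: 0.58
grip_force: 46.1
```

>>> drive_tool:
  rows:
    - [0,7,0,0,0,0,0.3]
    - [0,7,0,0,0,0,0.3]
    - [0,7,0,0,0,0,0.3]
    - [0,7,0,0,0,0,0.3]
    - [0,4,0,0,0,0,0.3]
    - [0,0,0,0,0,0,0.3]
    - [0,0,0,0,0,0,0.3]
    - [0,0,0,0,0,0,0.3]

```text
time: 14.12
tool_pos: [0.5007, -0.2656, 0.1327]
tcp_rot: [-1.76, -2.017, -0.504]
wrist_force: [0.5, 0.4, 0.7]
width: 0.575
grip_force: 46.1
```

```bash
cat > g.py <<'E'
from h import *
for i in range(5): read_camera("top")
print(pose().round(4)); s=shot("scene"); c=proj(s,pose()[:3,3])[0].astype(int); print(c); c=np.clip(c,60,400); save(s,"s7",(c[0]-60,c[1]-50,c[0]+60,c[1]+40),5)
E
python3 g.py
```

```text
[[-0.1156  0.9908 -0.0706  0.5007]
 [ 0.8411  0.1355  0.5237 -0.2658]
 [ 0.5284  0.0011 -0.849   0.1335]
 [ 0.      0.      0.      1.    ]]
[159 171]
```

View pics/s7.png

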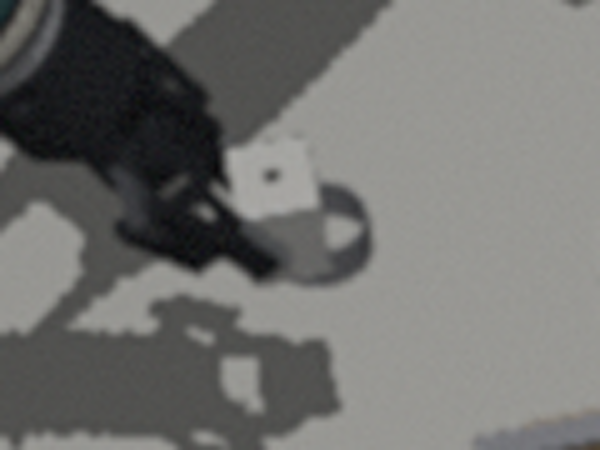

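s7 shows the block held level at (270,180), over free table. This is my tenth picture, so from here I work from numbers only.

>>> drive_tool:
  rows:
    - [0,0,0,-0.0112,0,0.018,0.3]
    - [0,0,0,-0.0112,0,0.018,0.3]
    - [0,0,0,-0.0112,0,0.018,0.3]
    - [0,0,0,-0.0112,0,0.018,0.3]
    - [0,0,0,-0.0112,0,0.018,0.3]
    - [0,0,0,-0.008,0,0.0128,0.3]
    - [0,0,0,0,0,0,0.3]
    - [0,0,0,0,0,0,0.3]

```text
time: 15.08
tool_pos: [0.4998, -0.2658, 0.011]
tcp_rot: [-1.76, -2.014, -0.505]
wrist_force: [0.7, -0.0, 0.3]
width: 0.58
grip_force: 46.1
```

>>> drive_tool:
  rows:
    - [0,0,0,0,0,0,0.3]
    - [0,0,0,0,0,0,0.3]
    - [0,0,0,0,0,0,0.3]
    - [0,0,0,0,0,0,0.3]

```text
time: 15.42
tool_pos: [0.501, -0.2672, 0.0125]
tcp_rot: [-1.762, -2.017, -0.505]
wrist_force: [-0.5, 1.2, -0.2]
width: 0.58
grip_force: 46.1
```

>>> drive_tool:
  rows:
    - [0,0,0,-0.0016,0,0.0025,0.3]
    - [0,0,0,-0.0016,0,0.0025,0.3]
    - [0,0,0,0,0,0,0.3]
    - [0,0,0,0,0,0,0.3]
    - [0,0,0,0,0,0,0.3]
    - [0,0,0,0,0,0,0.3]

```text
time: 15.92
tool_pos: [0.5003, -0.2666, 0.0053]
tcp_rot: [-1.761, -2.015, -0.505]
wrist_force: [-0.6, 0.4, -1.0]
width: 0.576
grip_force: 46.1
```

>>> drive_tool:
  rows:
    - [0,0,0,-0.0016,0,0.0025,0.3]
    - [0,0,0,0,0,0,0.3]
    - [0,0,0,0,0,0,0.3]
    - [0,0,0,0,0,0,0.3]

```text
time: 16.25
tool_pos: [0.5002, -0.2666, 0.0023]
tcp_rot: [-1.761, -2.015, -0.505]
wrist_force: [0.3, 1.2, 1.1]
width: 0.579
grip_force: 46.1
```

>>> drive_tool:
  rows:
    - [0,0,0,0,0,0,0.7]
    - [0,0,0,0,0,0,0.7]
    - [0,0,0,0,0,0,1]
    - [0,0,0,0,0,0,1]
    - [0,0,0,0,0,0,1]
    - [0,0,0,0,0,0,1]

```text
time: 16.75
tool_pos: [0.5003, -0.2666, 0.0024]
tcp_rot: [-1.761, -2.015, -0.505]
wrist_force: [0.5, -0.3, 0.7]
width: 1.0
grip_force: 0.0
```

>>> drive_tool:
  rows:
    - [0,0,0,0,0,-0.02,1]
    - [0,0,0,0,0,-0.035,1]
    - [0,0,0,0,0,-0.035,1]
    - [0,0,0,0,0,-0.035,1]
    - [0,-7,0,0,0,-0.03,1]
    - [0,-7,0,0,0,0,1]
    - [0,-7,0,0,0,0,1]
    - [0,-7,0,0,0,0,1]

```text
time: 17.42
tool_pos: [0.5126, -0.3501, 0.1363]
tcp_rot: [-2.039, -2.331, -0.067]
wrist_force: [-0.5, 0.2, -0.2]
width: 1.0
grip_force: 0.0
```

>>> drive_tool:
  rows:
    - [0,-4,0,0.03,0,0,1]
    - [0,0,0,0.03,0,0,1]
    - [0,0,0,0,0,0,1]
    - [0,0,0,0,0,0,1]
    - [0,0,0,0,0,0,1]
    - [0,0,0,0,0,0,1]
    - [0,0,0,0,0,0,1]

```text
time: 18.0
tool_pos: [0.5035, -0.29, 0.1359]
tcp_rot: [2.069, 2.364, -0.0]
wrist_force: [0.1, 0.4, 0.1]
width: 1.0
grip_force: 0.0
```

```bash
cat > k.py <<'E'
from h import *
import pickle,sys
for i in range(4): read_camera("top")
w=shot("wrist"); pickle.dump(w,open("w8.pkl","wb")); save(w,"w8"); print(pose().round(3))
for m in masks_of(w,"dummy_b")[:4]:
    x0,y0,x1,y1=np.array(m["bbox"]).astype(int); M=m["mask"]; col=np.median(w["color"][M],0); print(m["score"],(x0,y0,x1,y1),M.sum(),col,onz(w,[((x0+x1)/2,(y0+y1)/2)],.04)[0].round(3))
    if col.ptp() if hasattr(col,'ptp') else np.ptp(col)<30:
        V=w["color"].max(2).astype(int); r=V[y0:y1,x0:x1]; print("hist",np.histogram(r,bins=range(40,260,15))[0].tolist())
        for l in V[y0-6:y1+8:4,x0-8:x1+10:4]: print(*l)
E
python3 k.py
```

```text
[[-0.133  0.991 -0.     0.503]
 [ 0.991  0.133  0.    -0.289]
 [ 0.    -0.    -1.     0.136]
 [ 0.     0.     0.     1.   ]]
0.74 (np.int64(271), np.int64(309), np.int64(312), np.int64(332)) 709 [75. 55. 57.] [ 0.559 -0.434  0.04 ]
hist [33, 132, 493, 134, 13, 9, 5, 75, 3, 0, 0, 0, 0, 0]
156 156 155 156 153 156 154 154 157 159 156 158 158 158 156
154 153 156 152 155 150 156 156 156 158 157 156 156 162 158
154 157 152 151 150 88 84 84 82 80 76 76 159 156 155
152 99 100 92 88 83 82 76 76 74 69 72 157 157 158
152 100 98 88 85 80 77 78 77 69 72 67 157 159 158
148 95 94 84 79 80 76 72 72 70 67 70 130 155 159
146 115 92 80 74 71 74 69 68 70 69 66 78 161 157
148 149 87 66 52 43 39 36 34 33 31 25 28 155 154
57 51 51 44 41 41 35 31 29 30 26 27 30 97 154
52 51 44 37 37 33 29 23 30 28 28 24 27 25 26
0.6 (np.int64(228), np.int64(142), np.int64(287), np.int64(192)) 3038 [180. 179. 172.] [ 0.502 -0.278  0.04 ]
hist [0, 51, 406, 674, 35, 16, 15, 60, 80, 1610, 3, 0, 0, 0]
163 163 163 162 164 164 161 161 162 160 166 161 164 163 163 164 162 162 164 165
164 159 163 162 161 158 160 160 159 160 160 161 1
[... 321 characters left out ...]
83 80 183 185 181 186 186 184 186 185 184 186 186 186 186 184 153 164 165
81 81 82 182 182 184 184 183 183 183 185 184 185 184 182 187 185 151 163 163
81 85 78 183 182 183 183 184 187 89 79 184 185 184 184 184 183 149 162 164
83 87 82 182 183 184 180 184 186 61 62 185 182 185 185 184 184 150 164 166
85 83 84 184 182 184 181 184 184 129 108 185 184 185 183 186 185 145 163 162
82 80 83 91 97 95 93 93 92 94 91 186 187 184 184 180 184 142 161 164
85 83 81 93 95 88 97 92 94 94 93 96 93 94 95 95 97 153 162 161
80 78 83 89 93 91 92 91 97 94 95 93 98 90 97 95 92 151 162 163
85 82 82 92 91 92 93 94 92 97 96 182 93 97 93 99 96 161 163 164
83 85 80 82 81 83 86 82 97 86 83 83 85 89 87 97 164 163 162 164
```

```bash
cat > l.py <<'E'
from h import *
import pickle
w=pickle.load(open("w8.pkl","rb")); V=w["color"].max(2).astype(int)
r=V[160:182,247:269]; ys,xs=np.nonzero(r<125); ys,xs=ys[ys<19],xs[ys<19]; h=(xs.mean()+247,ys.mean()+160); print(h,len(xs))
X=onz(w,[h],.05)[0]; print("hole",X); T=w["W"]@np.linalg.inv(w["mount"])
print("tool offs",T[:3,:3].T@(X-T[:3,3]))
for y in (156,160,165,172):
    row=V[y]; e=np.nonzero(row[215:300]>174)[0]+215; print(y,e.min(),e.max(),onz(w,[(e.min()-.5,y),(e.max()+.5,y)],.05).round(4).tolist())
for x in (235,245,270,280):
    c=V[140:200,x]; e=np.nonzero(c>174)[0]+140; print(x,e.min(),onz(w,[(x,e.min()-.5)],.05).round(4).tolist())
E
python3 l.py
```

```text
(np.float64(258.1940298507463), np.float64(171.88059701492537)) 67
hole [ 0.50327004 -0.2802146   0.05      ]
tool offs [0.0091163  0.00136463 0.08562101]
156 231 286 [[0.4785, -0.2698, 0.05], [0.5249, -0.2636, 0.05]]
160 231 286 [[0.4789, -0.2731, 0.05], [0.5254, -0.2669, 0.05]]
165 231 286 [[0.4793, -0.2774, 0.05], [0.5261, -0.2711, 0.05]]
172 231 286 [[0.48, -0.2834, 0.05], [0.5271, -0.2771, 0.05]]
235 150 [[0.4816, -0.2638, 0.05]]
245 150 [[0.4898, -0.2627, 0.05]]
270 150 [[0.5104, -0.26, 0.05]]
280 150 [[0.5187, -0.2589, 0.05]]
```

>>> drive_tool:
  rows:
    - [0,0,0,0.0091,0.0014,0,1]
    - [0,0,0,0,0,0.025,1]
    - [0,0,0,0,0,0.025,1]
    - [0,0,0,0,0,0.025,1]
    - [0,0,0,0,0,0.025,1]
    - [0,0,0,0,0,0.015,1]
    - [0,0,0,0,0,0.008,1]
    - [0,0,0,0,0,0,1]

```text
time: 18.97
tool_pos: [0.5017, -0.2778, 0.0107]
tcp_rot: [-2.064, -2.362, 0.001]
wrist_force: [-1.0, 0.0, 0.7]
width: 0.996
grip_force: 0.0
```

>>> drive_tool:
  rows:
    - [0,0,0,0,0,0,1]
    - [0,0,0,0,0,0,1]
    - [0,0,0,0,0,0,1]
    - [0,0,0,0,0,0,1]
    - [0,0,0,0,0,0,1]
    - [0,0,0,0,0,0,1]
    - [0,0,0,0,0,0,1]
    - [0,0,0,0,0,0,1]

```text
time: 19.63
tool_pos: [0.5035, -0.2795, 0.0131]
tcp_rot: [2.067, 2.365, 0.0]
wrist_force: [-0.0, 0.2, 0.4]
width: 0.998
grip_force: 0.0
```

```bash
cat > n.py <<'E'
from h import *
import pickle,sys
# hole of the block between the fingers: dark spot on light top, near its expected pixel
def find(w,X0,z,R_=16,name="x"):
    c=proj(w,X0)[0].round().astype(int); V=cv2.GaussianBlur(w["color"],(3,3),0).max(2).astype(int)
    x0,y0=c-R_; r=V[y0:y0+2*R_,x0:x0+2*R_]; s=np.sort(r.ravel())[:60].max(); print("exp px",c)
    for l in r[::2,::2]: print(*l)
if __name__=="__main__":
    w=shot("wrist"); pickle.dump(w,open(sys.argv[1]+".pkl","wb")); T=pose(); print(T[:3].round(4).tolist())
    X=np.array(eval(sys.argv[2])); find(w,X,X[2])
E
python3 n.py w9 "(.5033,-.2802,.05)"
```

```text
[[-0.1339, 0.991, 0.0001, 0.5034], [0.991, 0.1339, -0.0, -0.2794], [-0.0, 0.0001, -1.0, 0.013]]
exp px [256 251]
95 95 95 95 95 95 94 96 95 97 96 96 95 96 97 97
95 96 95 94 94 95 95 95 94 94 95 96 96 94 96 97
95 96 95 96 95 96 95 95 95 96 95 97 96 95 96 98
95 96 94 94 94 95 96 96 96 95 97 97 96 95 97 97
96 95 96 94 95 95 89 81 78 81 90 94 95 94 97 97
95 94 96 94 94 76 49 37 35 38 50 85 95 96 96 96
95 95 96 96 78 41 35 33 33 34 35 49 87 97 98 97
95 97 95 93 59 33 34 35 35 35 33 36 69 97 97 97
95 96 94 92 53 33 32 35 35 35 35 38 62 95 97 96
95 95 96 92 58 35 35 35 35 35 37 40 69 96 97 96
96 94 95 95 79 44 35 34 36 38 37 49 85 96 96 97
95 96 94 94 94 75 47 38 39 38 49 79 95 97 97 96
94 94 95 94 94 95 89 74 71 75 88 95 97 97 97 97
95 95 96 95 94 96 95 96 96 97 95 96 97 97 98 97
95 95 95 94 96 96 96 96 96 95 96 96 97 98 96 97
95 95 95 95 96 97 96 96 96 96 96 97 96 98 98 100
```

>>> drive_tool:
  rows:
    - [0,0,0,0,0,0,0.3]
    - [0,0,0,0,0,0,0.3]
    - [0,0,0,0,0,0,0.3]
    - [0,0,0,0,0,0,0.3]
    - [0,0,0,0,0,0,0.3]
    - [0,0,0,0,0,0,0.3]
    - [0,0,0,0,0,0,0.3]
    - [0,0,0,0,0,0,0.3]
  force: 20

```text
time: 20.35
tool_pos: [0.5035, -0.2795, 0.013]
tcp_rot: [2.067, 2.365, 0.0]
wrist_force: [1.0, -0.0, 1.6]
width: 0.578
grip_force: 21.3
```

```bash
python3 n.py w10 "(.5033,-.2802,.05)"
```

```text
[[-0.134, 0.991, 0.0003, 0.5036], [0.991, 0.134, -0.0002, -0.2795], [-0.0002, 0.0002, -1.0, 0.013]]
exp px [256 251]
102 103 103 105 104 103 103 104 104 104 104 104 104 104 106 105
102 104 103 103 104 104 104 105 104 103 104 104 105 105 105 105
103 103 104 103 103 104 103 103 105 104 102 104 104 104 103 105
103 103 105 103 103 103 104 103 104 104 104 104 103 104 104 104
104 103 103 103 103 103 103 98 91 91 98 104 104 104 105 105
102 103 103 103 103 101 77 49 44 43 55 80 100 104 104 105
102 103 103 102 101 74 41 37 37 37 38 43 78 102 104 106
102 103 102 102 93 47 37 37 37 37 38 38 51 95 105 104
103 104 102 104 85 41 37 37 36 37 40 40 48 91 105 104
103 104 103 103 86 43 38 36 36 38 40 39 48 94 105 105
103 103 103 103 99 62 36 37 37 37 38 40 67 102 104 105
102 104 104 102 103 90 57 41 39 39 44 63 94 104 105 104
103 102 103 102 102 103 99 80 71 71 84 100 104 104 105 104
102 103 102 102 102 103 104 103 104 104 103 104 105 103 106 106
103 104 102 103 103 104 103 103 104 104 103 104 105 105 106 105
103 102 103 104 102 103 104 104 104 103 103 105 105 105 105 106
```

>>> drive_tool:
  rows:
    - [0,0,0,0,0,-0.012,0.3]
    - [0,0,0,0,0,-0.03,0.3]
    - [0,0,0,0,0,-0.035,0.3]
    - [0,0,0,0,0,-0.035,0.3]
    - [0,0,0,0,0,-0.03,0.3]
    - [0,0,0,0.0133,0.01,-0.015,0.3]
    - [0,0,0,0.026,0.0195,0,0.3]
    - [0,0,0,0.026,0.0195,0,0.3]

```text
time: 21.07
tool_pos: [0.5446, -0.2088, 0.1735]
tcp_rot: [2.067, 2.359, 0.002]
wrist_force: [-0.4, 0.3, -1.1]
width: 0.579
grip_force: 21.3
```

>>> drive_tool:
  rows:
    - [0,0,0,0.026,0.0195,0,0.3]
    - [0,0,0,0.026,0.0195,0,0.3]
    - [0,0,0,0.026,0.0195,0,0.3]
    - [0,0,0,0.026,0.0195,0,0.3]
    - [0,0,0,0.015,0.0115,0,0.3]
    - [0,0,0,0,0,0,0.3]
    - [0,0,0,0,0,0,0.3]
    - [0,0,0,0,0,0,0.3]

```text
time: 21.73
tool_pos: [0.6155, -0.0786, 0.1702]
tcp_rot: [2.067, 2.366, -0.001]
wrist_force: [-0.6, -0.6, 0.1]
width: 0.576
grip_force: 21.2
```

>>> drive_tool:
  rows:
    - [0,0,0,0,0,0,0.3]
    - [0,0,0,0,0,0,0.3]
    - [0,0,0,0,0,0,0.3]
    - [0,0,0,0,0,0,0.3]
    - [0,0,0,0,0,0,0.3]

```text
time: 22.15
tool_pos: [0.6158, -0.0788, 0.17]
tcp_rot: [-2.068, -2.365, 0.0]
wrist_force: [-0.1, 0.5, -0.0]
width: 0.58
grip_force: 21.2
```

```bash
cat > o.py <<'E'
from h import *
import pickle
w=shot("wrist"); pickle.dump(w,open("w11.pkl","wb")); save(w,"w11"); T=pose(); print(T[:3].round(4).tolist())
V=cv2.GaussianBlur(w["color"],(3,3),0).max(2).astype(int)
def blob(c,R_,f=.6):
    c=np.round(c).astype(int); r=V[c[1]-R_:c[1]+R_,c[0]-R_:c[0]+R_]; med=np.median(r); m=(r<f*med).astype(np.uint8); n,L,st,ce=cv2.connectedComponentsWithStats(m)
    return med,[(ce[i]+c-R_,st[i,4]) for i in range(1,n) if 8<st[i,4]<200]
print("b",blob((257,251),14))
pa=proj(w,[.6058,.0017,.068])[0]; print("a exp",pa); res=blob(pa,14,.7); print(res)
th=np.radians(7.7); Rm=np.array([[np.cos(th),-np.sin(th)],[np.sin(th),np.cos(th)]]); t=np.array([.5447,-.0274])
J=lambda X:((np.array(X)[:2]-t)@Rm*1e3).round(1)
for c,a in res[1]: X=onz(w,[c],.068)[0]; print(X,J(X))
for m in masks_of(w,"dummy_a")[:4]: print(round(m["score"],2),np.array(m["bbox"]).round(1),m["mask"].sum())
E
python3 o.py
```

```text
[[-0.1334, 0.9911, -0.0001, 0.6158], [0.9911, 0.1334, -0.0, -0.0787], [0.0, -0.0001, -1.0, 0.1699]]
b (np.float64(127.0), [(array([256.84916201, 251.37988827]), np.int32(179))])
a exp [257.52347493  83.73802974]
(np.float64(236.0), [(array([257.87301587,  83.34920635]), np.int32(63))])
[0.60604859 0.00204812 0.068     ] [64.7 21. ]
0.89 [204.2 182.7 310.1 286.1] 10042
0.72 [ 15.3   0.3 113.1  52.8] 3275
0.66 [226.   59.2 285.6 111.1] 2825
```

>>> drive_tool:
  rows:
    - [0,0,0,0.02,0,0,0.3]
    - [0,0,0,0.035,0.0005,0,0.3]
    - [0,0,0,0.035,0.0005,0,0.3]
    - [0,0,0,0.0253,0,0,0.3]
    - [0,0,0,0.01,0,0.01,0.3]
    - [0,0,0,0,0,0.03,0.3]
    - [0,0,0,0,0,0.03,0.3]
    - [0,0,0,0,0,0.01,0.3]

```text
time: 22.92
tool_pos: [0.5966, 0.046, 0.085]
tcp_rot: [-2.063, -2.363, 0.008]
wrist_force: [-1.4, -0.5, -0.6]
width: 0.579
grip_force: 21.2
```

>>> drive_tool:
  rows:
    - [0,0,0,0,0,0,0.3]
    - [0,0,0,0,0,0,0.3]
    - [0,0,0,0,0,0,0.3]
    - [0,0,0,0,0,0,0.3]
    - [0,0,0,0,0,0,0.3]
    - [0,0,0,0,0,0,0.3]
    - [0,0,0,0,0,0,0.3]
    - [0,0,0,0,0,0,0.3]

```text
time: 23.58
tool_pos: [0.6005, 0.046, 0.0905]
tcp_rot: [2.067, 2.365, 0.001]
wrist_force: [0.8, -0.6, 0.0]
width: 0.574
grip_force: 21.2
```

>>> drive_tool:
  rows:
    - [0,0,0,0,0,0.004,0.3]
    - [0,0,0,0,0,0.006,0.3]
    - [0,0,0,0,0,0.007,0.3]
    - [0,0,0,0,0,0.007,0.3]
    - [0,0,0,0,0,0.007,0.3]
    - [0,0,0,0,0,0.007,0.3]
    - [0,0,0,0,0,0.006,0.3]
    - [0,0,0,0,0,0.004,0.3]

```text
time: 24.25
tool_pos: [0.5994, 0.046, 0.0405]
tcp_rot: [-2.066, -2.365, 0.002]
wrist_force: [-0.2, 0.1, -0.2]
width: 0.572
grip_force: 21.2
```

>>> drive_tool:
  rows:
    - [0,0,0,0,0,0.003,0.3]
    - [0,0,0,0,0,0.002,0.3]
    - [0,0,0,0,0,0,0.3]
    - [0,0,0,0,0,0,0.3]
    - [0,0,0,0,0,0,0.3]
    - [0,0,0,0,0,0,0.3]
    - [0,0,0,0,0,0,0.3]

```text
time: 24.83
tool_pos: [0.6005, 0.0461, 0.0374]
tcp_rot: [2.067, 2.365, 0.001]
wrist_force: [1.0, 0.3, -0.1]
width: 0.574
grip_force: 21.2
```

```bash
cat > r.py <<'E'
from h import *
import pickle,sys
w=shot("wrist"); pickle.dump(w,open(sys.argv[1]+".pkl","wb")); save(w,sys.argv[1]); T=pose(); print(T[:3,3].round(4).tolist(),status.read_state()["wrist_force"].round(1))
V=cv2.GaussianBlur(w["color"],(3,3),0).max(2).astype(int)
def blob(c,R_,f=.65):
    c=np.round(c).astype(int); r=V[c[1]-R_:c[1]+R_,c[0]-R_:c[0]+R_]; med=np.median(r); m=(r<f*med).astype(np.uint8); n,L,st,ce=cv2.connectedComponentsWithStats(m)
    return [(ce[i]+c-R_,st[i,4]) for i in range(1,n) if 8<st[i,4]<300]
th=np.radians(7.7); Rm=np.array([[np.cos(th),-np.sin(th)],[np.sin(th),np.cos(th)]]); t=np.array([.5447,-.0274])
J=lambda X:((np.array(X)[:2]-t)@Rm*1e3).round(1)
zb=float(sys.argv[2])
for nm,X,z in (("b",[.6002,.0448,zb],zb),("a",[.6060,.0020,.068],.068)):
    for c,n in blob(proj(w,X)[0],14): print(nm,c.round(1),n,J(onz(w,[c],z)[0]))
E
python3 r.py w12 .076
```

```text
[0.6004, 0.0461, 0.0373] [-0.1 -0.3  0.5]
b [256.8 251.4] 188 [65.3 65.4]
a [246.6 306.9] 77 [59.8 28.3]
a [255.4 318.9] 129 [64.5 20.6]
```

>>> drive_tool:
  rows:
    - [0,0,0,-0.0015,-0.0006,0.002,0.3]
    - [0,0,0,0,0,0.002,0.3]
    - [0,0,0,0,0,0.0015,0.3]
    - [0,0,0,0,0,0,0.3]
    - [0,0,0,0,0,0,0.3]
    - [0,0,0,0,0,0,0.3]
    - [0,0,0,0,0,0,0.3]
    - [0,0,0,0,0,0,0.3]

```text
time: 25.55
tool_pos: [0.5997, 0.0445, 0.0314]
tcp_rot: [-2.067, -2.366, 0.0]
wrist_force: [-0.2, 0.5, -0.3]
width: 0.571
grip_force: 21.2
```

```bash
python3 r.py w13 .069
```

```text
[0.5998, 0.0446, 0.0314] [-0.1  0.6 -0.3]
b [256.8 251.4] 190 [64.3 63.5]
a [257.  324.5] 102 [64.5 20.5]
a [256.  335.7] 93 [63.9 13.3]
```

>>> drive_tool:
  rows:
    - [0,0,0,0,0,0,0.64]
    - [0,0,0,0,0,0,0.68]
    - [0,0,0,0,0,0,0.72]
    - [0,0,0,0,0,0,0.72]
    - [0,0,0,0,0,0,0.72]
    - [0,0,0,0,0,0,0.72]

```text
time: 26.1
tool_pos: [0.5998, 0.0445, 0.0314]
tcp_rot: [2.067, 2.366, -0.0]
wrist_force: [-0.1, -0.5, -0.8]
width: 0.723
grip_force: 0.0
```

```bash
python3 r.py w14 .068
```

```text
[0.5998, 0.0445, 0.0314] [ 0.3 -1.2  0. ]
b [256.5 251. ] 193 [64.3 63. ]
a [256.4 324.5] 83 [64.2 20.4]
a [256.  335.7] 92 [63.9 13.2]
```

>>> drive_tool:
  rows:
    - [0,0,0,0,0,-0.008,0.72]
    - [0,0,0,0,0,-0.02,0.72]
    - [0,0,0,0,0,-0.03,0.72]
    - [0,0,0,0,0,-0.03,0.72]
    - [0,0,0,0,0,-0.03,0.72]
    - [0,0,0,0,0,-0.02,1]
    - [0,0,0,0,0,0,1]

```text
time: 26.73
tool_pos: [0.6039, 0.0447, 0.1768]
tcp_rot: [2.062, 2.359, 0.012]
wrist_force: [0.8, -0.1, 1.5]
width: 0.973
grip_force: 0.0
```

```bash
cat > p.py <<'E'
from h import *
import pickle
th=np.radians(7.7); Rm=np.array([[np.cos(th),-np.sin(th)],[np.sin(th),np.cos(th)]]); t=np.array([.5447,-.0274])
G=lambda j,z:np.r_[t+Rm@(np.array(j)/1e3),z]
for i,n in ((1,"w1"),(2,"w2")):
    w=pickle.load(open(n+".pkl","rb")); V=w["color"].max(2).astype(np.float32)
    for x in (-85,-105):
        ys=np.arange(-85,10,2.); px=np.array([proj(w,G((x,y),.059))[0] for y in ys]); v=cv2.remap(V,px[:,0].astype(np.float32).reshape(1,-1),px[:,1].astype(np.float32).reshape(1,-1),1)[0]
        print(n,x,[(int(y),int(a)) for y,a in zip(ys,v)])
    xs=np.arange(-150,-110,2.); px=np.array([proj(w,G((x,-58),.059))[0] for x in xs]); print([(int(x),int(V[int(round(b)),int(round(a))])) for x,(a,b) in zip(xs,px)])
s=np.r_[t+Rm@[-.0935,-.0477]]; print("squeeze world",s)
E=plan([*s,.17],187.7,n=14)
E
python3 p.py
```

```text
w1 -85 [(-85, 180), (-83, 180), (-81, 181), (-79, 180), (-77, 180), (-75, 180), (-73, 178), (-71, 180), (-69, 179), (-67, 180), (-65, 109), (-63, 33), (-61, 38), (-59, 34), (-57, 33), (-55, 32), (-53, 28), (-51, 28), (-49, 27), (-47, 27), (-45, 29), (-43, 62), (-41, 90), (-39, 90), (-37, 104), (-35, 151), (-33, 176), (-31, 179), (-29, 179), (-27, 178), (-25, 180), (-23, 179), (-21, 121), (-19, 75), (-17, 88), (-15, 92), (-13, 68), (-11, 42), (-9, 37), (-7, 62), (-5, 88), (-3, 90), (-1, 129), (1, 177), (3, 177), (5, 178), (7, 178), (9, 92)]
w1 -105 [(-85, 180), (-83, 178), (-81, 178), (-79, 179), (-77, 179), (-75, 180), (-73, 178), (-71, 178), (-69, 179), (-67, 179), (-65, 114), (-63, 36), (-61, 34), (-59, 37), (-57, 32), (-55, 31), (-53, 32), (-51, 27), (-49, 25), (-47, 30), (-45, 27), (-43, 57), (-41, 90), (-39, 91), (-37, 91), (-35, 89), (-33, 128), (-31, 179), (-29, 178), (-27, 176), (-25, 179), (-23, 180), (-21, 180), (-19, 137), (-17, 75), (-15, 86), (-13, 87), (-11, 68), (-9, 38), (-7, 35), (-5, 52), (-3, 87), (-1, 101), (1, 176), (3, 108), (5, 89), (7, 88), (9, 89)]
[(-150, 17
[... 1675 characters left out ...]
t64(-6.43), -0.0079, -0.0116, 0.0005]
[0, 0, np.float64(-6.43), -0.0066, -0.0124, 0.0005]
[0, 0, np.float64(-6.43), -0.0052, -0.013, 0.0005]
[0, 0, np.float64(-6.43), -0.0037, -0.0135, 0.0005]
[0, 0, np.float64(-6.43), -0.0021, -0.0139, 0.0005]
[0, 0, np.float64(-6.43), -0.0006, -0.014, 0.0005]
[0, 0, np.float64(-6.43), 0.001, -0.014, 0.0005]
[0, 0, np.float64(-6.43), 0.0026, -0.0138, 0.0005]
[0, 0, np.float64(-6.43), 0.0041, -0.0134, 0.0005]
[0, 0, np.float64(-6.43), 0.0056, -0.0129, 0.0005]
[0, 0, np.float64(-6.43), 0.007, -0.0122, 0.0005]
[0, 0, np.float64(-6.43), 0.0083, -0.0113, 0.0005]
[0, 0, np.float64(-6.43), 0.0095, -0.0103, 0.0005]
[0, 0, np.float64(-6.43), 0.0106, -0.0092, 0.0005]
```

>>> drive_tool:
  rows:
    - [0,0,-6.43,-0.008,-0.0116,0,1]
    - [0,0,-6.43,-0.0066,-0.0124,0,1]
    - [0,0,-6.43,-0.0052,-0.013,0,1]
    - [0,0,-6.43,-0.0037,-0.0135,0,1]
    - [0,0,-6.43,-0.0021,-0.0139,0,1]
    - [0,0,-6.43,-0.0006,-0.014,0,1]
    - [0,0,-6.43,0.001,-0.014,0,1]
    - [0,0,-6.43,0.0026,-0.0138,0,1]

```text
time: 27.4
tool_pos: [0.5156, -0.0313, 0.1691]
tcp_rot: [-0.827, -3.03, 0.0]
wrist_force: [-1.0, 0.1, 0.6]
width: 1.002
grip_force: 0.0
```

>>> drive_tool:
  rows:
    - [0,0,-6.43,0.004,-0.0134,0,1]
    - [0,0,-6.43,0.0056,-0.013,0,1]
    - [0,0,-6.43,0.007,-0.0122,0,1]
    - [0,0,-6.43,0.0083,-0.0113,0,1]
    - [0,0,-6.43,0.0095,-0.0103,0,1]
    - [0,0,-6.43,0.0106,-0.0092,0,1]
    - [0,0,0,0,0,0,1]
    - [0,0,0,0,0,0,1]

```text
time: 28.07
tool_pos: [0.4539, -0.0877, 0.1693]
tcp_rot: [-0.205, 3.135, 0.0]
wrist_force: [-0.1, 0.6, 0.3]
width: 1.001
grip_force: 0.0
```

>>> drive_tool:
  rows:
    - [0,0,0,0,0,0,1]
    - [0,0,0,0,0,0,1]
    - [0,0,0,0,0,0,1]
    - [0,0,0,0,0,0,1]

```text
time: 28.4
tool_pos: [0.4546, -0.0872, 0.1694]
tcp_rot: [0.211, -3.134, -0.0]
wrist_force: [-0.5, 0.8, 0.2]
width: 1.0
grip_force: 0.0
```

```bash
cat > u.py <<'E'
from h import *
import pickle
th=np.radians(7.7); Rm=np.array([[np.cos(th),-np.sin(th)],[np.sin(th),np.cos(th)]]); t=np.array([.5447,-.0274])
G=lambda j,z:np.r_[t+Rm@(np.array(j)/1e3),z]
w=shot("wrist"); pickle.dump(w,open("w15.pkl","wb")); save(w,"w15"); T=pose(); print(T.round(4)[:3,3],np.degrees(np.arctan2(T[1,0],T[0,0])),"tcp jig",(T[:2,3]-t)@Rm*1e3)
V=w["color"].max(2).astype(np.float32)
for x in (-85,-105):
    ys=np.arange(-85,0,1.5); px=np.array([proj(w,G((x,y),.058))[0] for y in ys]); v=cv2.remap(V,px[:,0].astype(np.float32).reshape(1,-1),px[:,1].astype(np.float32).reshape(1,-1),1)[0]
    print(x,px[0],[(float(y),int(a)) for y,a in zip(ys,v)])
# baseline and pad face: jaw in scene view
s=shot("scene"); pickle.dump(s,open("s0.pkl","wb"))
plan([*(t+Rm@[-.0935,-.048]),.020],187.7)
E
python3 u.py
```

```text
[ 0.4546 -0.0873  0.1694] -172.27730408952436 tcp jig [-97.35687739 -47.25872299]
-85 [218.22715149 188.37803592] [(-85.0, 197), (-83.5, 197), (-82.0, 196), (-80.5, 198), (-79.0, 195), (-77.5, 196), (-76.0, 197), (-74.5, 197), (-73.0, 196), (-71.5, 197), (-70.0, 195), (-68.5, 196), (-67.0, 120), (-65.5, 43), (-64.0, 42), (-62.5, 45), (-61.0, 46), (-59.5, 45), (-58.0, 46), (-56.5, 43), (-55.0, 41), (-53.5, 42), (-52.0, 40), (-50.5, 74), (-49.0, 173), (-47.5, 195), (-46.0, 195), (-44.5, 195), (-43.0, 196), (-41.5, 196), (-40.0, 194), (-38.5, 193), (-37.0, 196), (-35.5, 196), (-34.0, 195), (-32.5, 151), (-31.0, 103), (-29.5, 104), (-28.0, 104), (-26.5, 102), (-25.0, 81), (-23.5, 47), (-22.0, 67), (-20.5, 82), (-19.0, 91), (-17.5, 96), (-16.0, 93), (-14.5, 83), (-13.0, 146), (-11.5, 193), (-10.0, 196), (-8.5, 195), (-7.0, 195), (-5.5, 195), (-4.0, 195), (-2.5, 194), (-1.0, 195)]
-105 [217.48283486 167.75260913] [(-85.0, 198), (-83.5, 196), (-82.0, 195), (-80.5, 197), (-79.0, 195), (-77.5, 196), (-76.0, 197), (-74.5, 196), (-73.0, 197), (-71.5, 197), (-70.0, 197), (-68.5, 185), (-67.0, 86), (-65.5, 43), (-64.0, 43), (-62.5, 46), (-61.0, 49), (-59.5, 48), (-58.0, 47), (-56.5, 47), (-55.0, 45), (-53.5, 44), (-52.0, 43), (-50.5, 62), (-49.0, 166), (-47.5, 196), (-46.0, 196), (-44.5, 196), (-43.0, 195), (-41.5, 196), (-40.0, 196), (-38.5, 194), (-37.0, 197), (-35.5, 196), (-34.0, 197), (-32.5, 195), (-31.0, 193), (-29.5, 143), (-28.0, 105), (-26.5, 104), (-25.0, 106), (-23.5, 96), (-22.0, 59), (-20.5, 58), (-19.0, 77), (-17.5, 92), (-16.0, 97), (-14.5, 96), (-13.0, 86), (-11.5, 116), (-10.0, 190), (-8.5, 195), (-7.0, 196), (-5.5, 196), (-4.0, 196), (-2.5, 198), (-1.0, 196)]
4 rows th0=-172.3 d=[ 0.004  -0.0002 -0.1494]
[0, 0, np.float64(0.01), -0.001, -0.0002, 0.0373]
[0, 0, np.float64(0.01), -0.001, -0.0002, 0.0373]
[0, 0, np.float64(0.01), -0.001, -0.0002, 0.0373]
[0, 0, np.float64(0.01), -0.001, -0.0002, 0.0373]
```

>>> drive_tool:
  rows:
    - [0,0,0,-0.0035,0,0.02,1]
    - [0,0,0,0,0,0.03,1]
    - [0,0,0,0,0,0.03,1]
    - [0,0,0,0,0,0.03,1]
    - [0,0,0,0,0,0.025,1]
    - [0,0,0,0,0,0.014,1]
    - [0,0,0,0,0,0,1]
    - [0,0,0,0,0,0,1]

```text
time: 29.17
tool_pos: [0.457, -0.0868, 0.0197]
tcp_rot: [0.211, -3.132, -0.001]
wrist_force: [0.3, 0.0, 0.9]
width: 0.998
grip_force: 0.0
```

>>> drive_tool:
  rows:
    - [0,0,0,0,-0.0015,0,1]
    - [0,0,0,0,0,0,1]
    - [0,0,0,0,0,0,1]
    - [0,0,0,0,0,0,1]
    - [0,0,0,0,0,0,1]
    - [0,0,0,0,0,0,1]

```text
time: 29.67
tool_pos: [0.4583, -0.0887, 0.021]
tcp_rot: [-0.211, 3.134, -0.0]
wrist_force: [-0.4, 0.7, -0.6]
width: 1.003
grip_force: 0.0
```

```bash
cat > v.py <<'E'
from h import *
import pickle,sys
th=np.radians(7.7); Rm=np.array([[np.cos(th),-np.sin(th)],[np.sin(th),np.cos(th)]]); t=np.array([.5447,-.0274])
G=lambda j,z:np.r_[t+Rm@(np.array(j)/1e3),z]
st=status.read_state(); T=pose(); print("tcp",T[:3,3].round(4),"jig",((T[:2,3]-t)@Rm*1e3).round(1),"grip",round(st["grip_force"],1),"width",round(st["width"]*85,1),"F",st["wrist_force"].round(1),"t",st["time"])
N=4
ims=[read_camera("scene") for _ in range(N)]; s=ims[-1]; s["W"]=s["world_from_camera"]
im=np.mean([p["color"].astype(np.float32).mean(2) for p in ims],0).astype(np.float32); np.save(sys.argv[1]+".npy",im)
ref=np.load("ref.npy") if len(sys.argv)>2 else im
# profiles along jig y rectified at 0.5 mm: jaw plane top z=.062 (x 30..80), block tops z=.068
def rect(I,xs,ys,z):
    P=np.array([[G((x,y),z) for y in ys] for x in xs]); px=proj(s,P.reshape(-1,3)).astype(np.float32); return cv2.remap(I,px[:,0].reshape(len(xs),-1),px[:,1].reshape(len(xs),-1),cv2.INTER_CUBIC)
def shift(x0,x1,y0,y1,z,rng):
    xs=np.arange(x0,x1,2.);ys=np.arange(y0,y1,.5); A=rect(ref,xs,ys,z); best=[]
    ds=np.arange(rng[0],rng[1],.25)
    for d in ds:
        B=rect(im,xs,ys-d,z); best.append(np.corrcoef(A.ravel(),B.ravel())[0,1])
    k=int(np.argmax(best)); d=ds[k]
    if 0<k<len(ds)-1: a,b,c=best[k-1:k+2]; d+=.25*.5*(a-c)/(a-2*b+c)
    return round(float(d),2),round(max(best),3)
print("jaw moved -y by",shift(-12,12,108,140,.062,(-2,32)),shift(35,80,104,130,.062,(-2,32)))
print("b moved",shift(42,86,50,86,.068,(-3,10)),"a moved",shift(42,86,6,30,.068,(-3,5)))
E
python3 v.py ref
```

```text
tcp [ 0.4583 -0.0887  0.021 ] jig [-93.9 -49.2] grip 0.0 width 85.3 F [-0.4  0.7 -0.6] t 29.6667
jaw moved -y by (-0.0, np.float64(1.0)) (0.01, np.float64(1.0))
b moved (-0.0, np.float64(1.0)) a moved (-0.0, np.float64(1.0))
```

>>> drive_tool:
  rows:
    - [0,0,0,0,0,0,0.46]
    - [0,0,0,0,0,0,0.46]
    - [0,0,0,0,0,0,0.46]
    - [0,0,0,0,0,0,0.46]
    - [0,0,0,0,0,0,0.46]
    - [0,0,0,0,0,0,0.46]
    - [0,0,0,0,0,0,0.46]
    - [0,0,0,0,0,0,0.46]
  force: 50

```text
time: 30.53
tool_pos: [0.4571, -0.0871, 0.0261]
tcp_rot: [0.212, -3.131, -0.005]
wrist_force: [-21.0, 9.1, 51.2]
width: 0.462
grip_force: 25.7
```

```bash
python3 v.py p1 ref
```

```text
tcp [ 0.4571 -0.0871  0.0261] jig [-94.8 -47.4] grip 25.7 width 39.3 F [-21.    9.1  51.2] t 30.5333
jaw moved -y by (4.08, np.float64(0.992)) (4.32, np.float64(0.992))
b moved (0.24, np.float64(0.988)) a moved (-0.01, np.float64(0.999))
```

Pump 1 drew the jaw about 4.2 mm. The wrist is pushed upward because the pads swing forward as they close, so I'll raise the tool a little during each squeeze.

>>> drive_tool:
  rows:
    - [0,0,0,0,0,-0.003,0.6]
    - [0,0,0,0,0,-0.003,1]
    - [0,0,0,0,0,0.003,1]
    - [0,0,0,0,0,0.003,1]
    - [0,0,0,0,0,0,1]
    - [0,0,0,0,0,0,1]
    - [0,0,0,0,0,0,1]
    - [0,0,0,0,0,0,1]

```text
time: 31.4
tool_pos: [0.4575, -0.0885, 0.0199]
tcp_rot: [0.211, -3.133, -0.001]
wrist_force: [0.7, 0.2, 0.0]
width: 1.003
grip_force: 0.0
```

>>> drive_tool:
  rows:
    - [0,0,0,0,0,0,0.85]
    - [0,0,0,0,0,-0.001,0.78]
    - [0,0,0,0,0,-0.001,0.71]
    - [0,0,0,0.0005,0,-0.001,0.64]
    - [0,0,0,0.0005,0,-0.001,0.57]
    - [0,0,0,0.0005,0,-0.001,0.5]
    - [0,0,0,0.0005,0,-0.001,0.45]
    - [0,0,0,0,0,0,0.45]

```text
time: 32.07
tool_pos: [0.457, -0.0888, 0.0274]
tcp_rot: [-0.212, 3.132, -0.001]
wrist_force: [-0.2, -0.0, 0.8]
width: 0.454
grip_force: 0.0
```

```bash
python3 v.py p2 ref
```

```text
tcp [ 0.457  -0.0888  0.0274] jig [-95.2 -49.1] grip 0.0 width 38.6 F [-0.2 -0.   0.8] t 32.0667
jaw moved -y by (5.23, np.float64(0.989)) (5.49, np.float64(0.992))
b moved (0.27, np.float64(0.985)) a moved (0.01, np.float64(0.999))
```

```bash
cat > x.py <<'E'
from h import *
th=np.radians(7.7); Rm=np.array([[np.cos(th),-np.sin(th)],[np.sin(th),np.cos(th)]]); t=np.array([.5447,-.0274])
G=lambda j,z:np.r_[t+Rm@(np.array(j)/1e3),z]
w=shot("wrist"); V=cv2.GaussianBlur(w["color"],(3,3),0).max(2).astype(np.float32); save(w,"wx")
for x in (-115,-125):
    ys=np.arange(-90,20,3.); px=np.array([proj(w,G((x,y),.057))[0] for y in ys]).astype(np.float32); v=cv2.remap(V,px[:,0].reshape(1,-1),px[:,1].reshape(1,-1),1)[0]
    print(x,px[0],px[-1],[(int(y),int(a)) for y,a in zip(ys,v)])
st=status.read_state(); print(st["width"],st["grip_force"],st["wrist_force"].round(1),st["time"])
E
python3 x.py
```

```text
-115 [173.87448 210.57443] [397.7941  210.46298] [(-90, 225), (-87, 226), (-84, 225), (-81, 224), (-78, 224), (-75, 224), (-72, 223), (-69, 223), (-66, 40), (-63, 37), (-60, 36), (-57, 34), (-54, 34), (-51, 33), (-48, 222), (-45, 222), (-42, 223), (-39, 223), (-36, 223), (-33, 189), (-30, 122), (-27, 121), (-24, 166), (-21, 71), (-18, 83), (-15, 91), (-12, 94), (-9, 216), (-6, 219), (-3, 220), (0, 223), (3, 225), (6, 226), (9, 226), (12, 226), (15, 226), (18, 226)]
-125 [172.27682 190.6496 ] [400.46805 190.6507 ] [(-90, 128), (-87, 124), (-84, 132), (-81, 224), (-78, 170), (-75, 121), (-72, 120), (-69, 119), (-66, 33), (-63, 34), (-60, 34), (-57, 32), (-54, 32), (-51, 32), (-48, 117), (-45, 118), (-42, 118), (-39, 119), (-36, 117), (-33, 119), (-30, 119), (-27, 119), (-24, 120), (-21, 60), (-18, 67), (-15, 105), (-12, 133), (-9, 126), (-6, 218), (-3, 222), (0, 223), (3, 225), (6, 226), (9, 226), (12, 226), (15, 226), (18, 226)]
0.45135300108787874 0.0 [-0.6  0.4  0.5] 32.3167
```

```bash
cat > y.py <<'E'
from h import *
im=cv2.GaussianBlur(cv2.imread("pics/wx.png"),(3,3),0).max(2)
print("cols",list(range(150,400,8)))
for y in range(180,340,6): print(y,*[f"{v:3d}" for v in im[y,150:400:8]])
E
python3 y.py
```

```text
cols [150, 158, 166, 174, 182, 190, 198, 206, 214, 222, 230, 238, 246, 254, 262, 270, 278, 286, 294, 302, 310, 318, 326, 334, 342, 350, 358, 366, 374, 382, 390, 398]
180 127 126 124 124 123 121 122 121 120  37  31  31  33  29 118 118 118 118 119 120 119  62  65  93  96 221 222 224 226 226 226 226
186 226 132 126 123 125 152 124 120 120  39  34  34  33  32 118 119 118 119 119 121 120  58  69 132 127 220 221 225 226 226 226 226
192 226 225 189 135 125 224 142 122 120  43  33  34  33  31 117 119 120 119 120 120 120  62  72 129 128 219 222 225 226 226 227 226
198 226 226 226 225 225 225 224 198 121  48  35  33  33  33 166 223 136 119 124 120 121  65  78  89 107 219 222 225 225 226 227 225
204 226 226 226 226 225 225 224 224 155  54  38  36  34  34 224 223 212 189 173 120 122  68  82  92 206 220 223 225 225 226 226 226
210 226 226 226 225 226 225 225 223 223  96  37  36  35  35 223 224 224 223 135 122 153  72  84  93 216 220 223 225 226 226 226 226
216 227 226 227 226 226 225 224 224 223 116  36  34  36  34 223 223 223 222 122 122 187  76  87  95 216 219 222 225 226 226 227 226
222 226 22
[... 1929 characters left out ...]
  27  32  41  46  49  43  39  34  30  36
312  28  24  24  21  24  22  22 137 220  51  25  33  36  36  39  40  40  32  29  45  50  21  25  31  35  41  42  38  45  33  28  34
318  25  23  21  21  19  19  21 205 228  20  27  32  37  34  33  35  31  28  24  52  28  20  24  27  32  36  44  41  42  41  43  31
324  22  21  22  20  22  21  20 147 226  19  25  32  34  33  31  30  26  24  17  63  17  16  18  25  29  33  39  42  40  40  43  26
330  38  19  18  19  20  17  18  29  34  21  26  30  33  32  28  25  23  22  19  24  17  17  20  21  28  31  36  41  39  36  35  23
336 104  18  19  19  22  16  18  20  19  22  25  25  27  28  26  23  22  18  17  16  11  16  17  23  26  32  45  40  34  35  25  20
```

```bash
cat > z.py <<'E'
from h import *
th=np.radians(7.7); Rm=np.array([[np.cos(th),-np.sin(th)],[np.sin(th),np.cos(th)]]); t=np.array([.5447,-.0274])
w=shot("wrist")
for px in ((300,226),(214,228),(319,228),(341,262),(300,290)):
    print(px,[(z,((onz(w,[px],z/1e3)[0][:2]-t)@Rm*1e3).round(1).tolist()) for z in (25,35,45,57,65)])
print((pose()[:3,3]).round(4))
E
python3 z.py
```

```text
(300, 226) [(25, [-93.3, -24.3]), (35, [-97.6, -25.8]), (45, [-101.9, -27.3]), (57, [-107.1, -29.1]), (65, [-110.5, -30.3])]
(214, 228) [(25, [-92.0, -75.8]), (35, [-96.4, -74.3]), (45, [-100.8, -72.8]), (57, [-106.0, -71.0]), (65, [-109.5, -69.8])]
(319, 228) [(25, [-92.0, -12.8]), (35, [-96.4, -15.0]), (45, [-100.7, -17.2]), (57, [-106.0, -19.8]), (65, [-109.5, -21.5])]
(341, 262) [(25, [-69.0, 2.3]), (35, [-74.7, -0.8]), (45, [-80.4, -3.8]), (57, [-87.3, -7.5]), (65, [-91.8, -9.9])]
(300, 290) [(25, [-48.9, -22.5]), (35, [-55.8, -24.1]), (45, [-62.7, -25.7]), (57, [-70.9, -27.6]), (65, [-76.4, -28.9])]
[ 0.4555 -0.0889  0.026 ]
```

The fingers rode over the trigger: the opened tips stand higher than I had assumed. I'll open, go lower and squeeze again.

>>> drive_tool:
  rows:
    - [0,0,0,0,0,-0.002,0.7]
    - [0,0,0,0,0,0,1]
    - [0,0,0,0,0,0,1]
    - [0,0,0,0,0,0.005,1]
    - [0,0,0,0,0,0.008,1]
    - [0,0,0,-0.002,0,0.008,1]
    - [0,0,0,0,0,0,1]
    - [0,0,0,0,0,0,1]

```text
time: 33.03
tool_pos: [0.4568, -0.0883, 0.0062]
tcp_rot: [0.211, -3.132, -0.001]
wrist_force: [-0.5, 0.4, 0.0]
width: 1.001
grip_force: 0.0
```

>>> drive_tool:
  rows:
    - [0,0,0,0,0,0,1]
    - [0,0,0,0,0,0,1]
    - [0,0,0,0,0,0,1]
    - [0,0,0,0,0,0,1]

```text
time: 33.37
tool_pos: [0.4582, -0.0887, 0.0077]
tcp_rot: [-0.211, 3.134, -0.0]
wrist_force: [0.4, -0.1, -1.4]
width: 0.999
grip_force: 0.0
```

```bash
python3 v.py p2b ref; python3 z.py | tail -1; python3 x.py >/dev/null; python3 - <<'E'
import cv2
im=cv2.GaussianBlur(cv2.imread("pics/wx.png"),(3,3),0).max(2)
print("cols",list(range(120,410,10)))
for y in range(170,330,8): print(y,*[f"{v:3d}" for v in im[y,120:410:10]])
E
```

```text
tcp [ 0.4582 -0.0887  0.0077] jig [-93.9 -49.2] grip 0.0 width 84.9 F [ 0.4 -0.1 -1.4] t 33.3667
jaw moved -y by (5.22, np.float64(0.989)) (5.5, np.float64(0.991))
b moved (0.28, np.float64(0.985)) a moved (-0.01, np.float64(0.999))
[ 0.458  -0.0886  0.0076]
cols [120, 130, 140, 150, 160, 170, 180, 190, 200, 210, 220, 230, 240, 250, 260, 270, 280, 290, 300, 310, 320, 330, 340, 350, 360, 370, 380, 390, 400]
170 189 126 124 124 122 122 120 119 118 119 106  29  29  26 116 119 118 119 118 119 120 122 125 130 133 138 225 226 227
178 189 127 125 123 123 123 121 119 120 118  30  29  28  27 117 118 119 119 119 118 121  60  69 118 133 178 225 227 226
186 226 126 125 124 123 122 121 120 119 120  29  31  29  31 118 118 119 120 119 118 120  63  73  86 130 139 226 226 227
194 225 128 126 125 123 122 123 121 121 120  33  33  30  30 117 119 119 133 121 120 120  67  81 110 117 207 224 226 227
202 226 128 132 225 124 124 123 123 121 120  34  33  31  30 118 118 120 120 121 122 119  69  81 122 125 224 225 225 227
210 226 226 225 226 207 131 134 225 215 121  37  36  35  33 119 122 224 223 123 123  98  7
[... 1009 characters left out ...]
  42 224 224 224 224 224  97  42  41  41 121 122 123 125 122  65  79 112 206  88  54  44  38  89  45
290  37  39  34  35  81 224 224 225 224 223 117  41  39  43 119 119 121 121 119  58  87 106 205 199  52  41  34  58  39
298  33  33  29  32 119 145 122 130 126 148  89  44  41  43 116 116 117 117 117  52  92 101 112 111  50  37  47  29  37
306  27  26  29  31  94  96  98 100  99  98  65  42  44  48  93  94  95  94  94  47  97  94  84  85  76  36  29  26  34
314  25  26  28  58  94  95  97  99  99  97  79  41  44  46  91  94  93  94  94  45 100  86  94  93  87  34  26  24  28
322  24  24  26  28 224 224 224 225 225 225  57  39  44  44  62  62  60  60  52  48 102  64 172 203  43  32  26  21  23
```

>>> drive_tool:
  rows:
    - [0,0,0,0,0,0,0.85]
    - [0,0,0,0,0,0,0.75]
    - [0,0,0,0,0,0,0.68]
    - [0,0,0,0,0,0,0.65]
    - [0,0,0,0,0,0,0.65]
    - [0,0,0,0,0,0,0.65]

```text
time: 34.17
tool_pos: [0.4577, -0.0866, 0.0077]
tcp_rot: [0.209, -3.134, -0.005]
wrist_force: [-1.1, 8.2, 5.3]
width: 0.652
grip_force: 4.3
```

```bash
python3 v.py p3 ref
```

```text
tcp [ 0.4577 -0.0866  0.0077] jig [-94.2 -47. ] grip 4.3 width 55.5 F [-1.1  8.2  5.3] t 34.1667
jaw moved -y by (6.63, np.float64(0.988)) (7.11, np.float64(0.992))
b moved (0.35, np.float64(0.98)) a moved (0.0, np.float64(0.999))
```

>>> drive_tool:
  rows:
    - [0,0,0,0,0,0,0.58]
    - [0,0,0,0,0,0,0.51]
    - [0,0,0,0,0,-0.001,0.46]
    - [0,0,0,0,0,0,0.45]
    - [0,0,0,0,0,0,0.45]
    - [0,0,0,0,0,0,0.45]

```text
time: 34.87
tool_pos: [0.4574, -0.0869, 0.0085]
tcp_rot: [0.211, -3.134, -0.004]
wrist_force: [-0.7, 7.1, 3.5]
width: 0.447
grip_force: 8.2
```

```bash
python3 v.py p4 ref
```

```text
tcp [ 0.4574 -0.0869  0.0085] jig [-94.5 -47.3] grip 8.2 width 38.0 F [-0.7  7.1  3.5] t 34.8667
jaw moved -y by (10.45, np.float64(0.992)) (10.59, np.float64(0.993))
b moved (0.29, np.float64(0.974)) a moved (0.0, np.float64(0.999))
```

>>> drive_tool:
  rows:
    - [0,0,0,0,0,0,0.7]
    - [0,0,0,0,0,0.001,1]
    - [0,0,0,0,0,0,1]
    - [0,0,0,0,0,0,1]
    - [0,0,0,0,0,0,1]
    - [0,0,0,0,0,0,1]
    - [0,0,0,0,0,0,1]
    - [0,0,0,0,0,0,1]

```text
time: 35.73
tool_pos: [0.4581, -0.0888, 0.0075]
tcp_rot: [-0.211, 3.134, -0.0]
wrist_force: [-0.4, 0.7, 0.6]
width: 1.003
grip_force: 0.0
```

>>> drive_tool:
  rows:
    - [0,0,0,0,0,0,0.85]
    - [0,0,0,0,0,0,0.75]
    - [0,0,0,0,0,0,0.65]
    - [0,0,0,0,0,0,0.55]
    - [0,0,0,0,0,-0.001,0.48]
    - [0,0,0,0,0,0,0.45]
    - [0,0,0,0,0,0,0.45]
    - [0,0,0,0,0,0,0.45]

```text
time: 36.4
tool_pos: [0.4574, -0.0869, 0.0088]
tcp_rot: [0.21, -3.134, -0.005]
wrist_force: [-2.7, 7.6, 7.3]
width: 0.452
grip_force: 9.6
```

```bash
python3 v.py p5 ref
```

```text
tcp [ 0.4574 -0.0869  0.0088] jig [-94.4 -47.3] grip 9.6 width 38.4 F [-2.7  7.6  7.3] t 36.4
jaw moved -y by (15.0, np.float64(0.993)) (14.67, np.float64(0.987))
b moved (2.69, np.float64(0.955)) a moved (-0.13, np.float64(0.999))
```

>>> drive_tool:
  rows:
    - [0,0,0,0,0,0,0.7]
    - [0,0,0,0,0,0.001,1]
    - [0,0,0,0,0,0,1]
    - [0,0,0,0,0,0,1]
    - [0,0,0,0,0,0,1]
    - [0,0,0,0,0,0,1]
    - [0,0,0,0,0,0,1]
    - [0,0,0,0,0,0,1]

```text
time: 37.27
tool_pos: [0.4581, -0.0888, 0.0075]
tcp_rot: [-0.211, 3.134, -0.0]
wrist_force: [-0.0, 0.4, 0.2]
width: 0.999
grip_force: 0.0
```

>>> drive_tool:
  rows:
    - [0,0,0,0,0,0,0.85]
    - [0,0,0,0,0,0,0.75]
    - [0,0,0,0,0,0,0.68]
    - [0,0,0,0,0,0,0.65]
    - [0,0,0,0,0,0,0.65]
    - [0,0,0,0,0,0,0.65]

```text
time: 37.77
tool_pos: [0.4577, -0.0862, 0.0078]
tcp_rot: [0.208, -3.134, -0.007]
wrist_force: [-1.3, 10.7, 6.5]
width: 0.652
grip_force: 5.4
```

```bash
cat >> v.py <<'E'
print("b hole",shift(54,74,52,72,.068,(-3,10)),"gap edge b",shift(42,86,35,60,.068,(-3,8)))
from subprocess import run
E
sed -i '/subprocess/d' v.py; python3 v.py p6 ref
```

```text
tcp [ 0.4577 -0.0862  0.0078] jig [-94.1 -46.6] grip 5.4 width 55.4 F [-1.3 10.7  6.5] t 37.7667
jaw moved -y by (15.92, np.float64(0.988)) (15.23, np.float64(0.972))
b moved (2.68, np.float64(0.954)) a moved (-0.0, np.float64(0.999))
b hole (2.48, np.float64(0.997)) gap edge b (1.38, np.float64(0.863))
```

```bash
cat > aa.py <<'E'
from h import *
import pickle
th=np.radians(7.7); Rm=np.array([[np.cos(th),-np.sin(th)],[np.sin(th),np.cos(th)]]); t=np.array([.5447,-.0274])
G=lambda j,z:np.r_[t+Rm@(np.array(j)/1e3),z]
for n,z,y0,y1 in (("w14",.062,80,126),("w14",.068,30,90),("w11",.068,-4,46),("w11",.062,80,126)):
    w=pickle.load(open(n+".pkl","rb")); V=cv2.GaussianBlur(w["color"],(3,3),0).max(2).astype(np.float32)
    for x in (57,68):
        ys=np.arange(y0,y1,1.); px=np.array([proj(w,G((x,y),z))[0] for y in ys]).astype(np.float32); v=cv2.remap(V,px[:,0].reshape(1,-1),px[:,1].reshape(1,-1),1)[0]
        print(n,z,x,px[0].round(),px[-1].round(),[(int(y),int(a)) for y,a in zip(ys,v)])
E
python3 aa.py
```

```text
w14 0.062 57 [241. 213.] [240. 118.] [(80, 138), (81, 123), (82, 111), (83, 110), (84, 109), (85, 108), (86, 109), (87, 113), (88, 118), (89, 118), (90, 117), (91, 118), (92, 117), (93, 116), (94, 123), (95, 195), (96, 167), (97, 147), (98, 167), (99, 132), (100, 54), (101, 145), (102, 177), (103, 179), (104, 180), (105, 182), (106, 184), (107, 186), (108, 190), (109, 192), (110, 192), (111, 179), (112, 155), (113, 106), (114, 65), (115, 40), (116, 42), (117, 44), (118, 45), (119, 48), (120, 50), (121, 52), (122, 54), (123, 59), (124, 62), (125, 66)]
w14 0.062 68 [264. 213.] [265. 118.] [(80, 228), (81, 169), (82, 121), (83, 121), (84, 121), (85, 122), (86, 120), (87, 120), (88, 119), (89, 119), (90, 119), (91, 118), (92, 118), (93, 117), (94, 121), (95, 189), (96, 168), (97, 148), (98, 173), (99, 136), (100, 56), (101, 132), (102, 184), (103, 188), (104, 191), (105, 194), (106, 197), (107, 200), (108, 203), (109, 205), (110, 206), (111, 189), (112, 157), (113, 109), (114, 68), (115, 43), (116, 44), (117, 45), (118, 47), (119, 49), (120, 51), (121, 54), (122, 58), (123, 60), (124, 64
[... 2840 characters left out ...]
(105, 0), (106, 0), (107, 0), (108, 0), (109, 0), (110, 0), (111, 0), (112, 0), (113, 0), (114, 0), (115, 0), (116, 0), (117, 0), (118, 0), (119, 0), (120, 0), (121, 0), (122, 0), (123, 0), (124, 0), (125, 0)]
w11 0.062 68 [262.   8.] [262. -55.] [(80, 222), (81, 193), (82, 144), (83, 116), (84, 110), (85, 109), (86, 95), (87, 0), (88, 0), (89, 0), (90, 0), (91, 0), (92, 0), (93, 0), (94, 0), (95, 0), (96, 0), (97, 0), (98, 0), (99, 0), (100, 0), (101, 0), (102, 0), (103, 0), (104, 0), (105, 0), (106, 0), (107, 0), (108, 0), (109, 0), (110, 0), (111, 0), (112, 0), (113, 0), (114, 0), (115, 0), (116, 0), (117, 0), (118, 0), (119, 0), (120, 0), (121, 0), (122, 0), (123, 0), (124, 0), (125, 0)]
```

>>> drive_tool:
  rows:
    - [0,0,0,0,0,0,0.62]
    - [0,0,0,0,0,0,0.59]
    - [0,0,0,0,0,0,0.56]
    - [0,0,0,0,0,0,0.55]
    - [0,0,0,0,0,0,0.55]
    - [0,0,0,0,0,0,0.55]

```text
time: 38.47
tool_pos: [0.4573, -0.0852, 0.008]
tcp_rot: [0.209, -3.133, -0.009]
wrist_force: [-1.8, 14.9, 9.4]
width: 0.548
grip_force: 7.4
```

```bash
python3 v.py p7 ref
```

```text
tcp [ 0.4573 -0.0852  0.008 ] jig [-94.3 -45.6] grip 7.4 width 46.6 F [-1.8 14.9  9.4] t 38.4667
jaw moved -y by (17.01, np.float64(0.995)) (15.76, np.float64(0.943))
b moved (2.7, np.float64(0.956)) a moved (-0.0, np.float64(0.999))
b hole (2.5, np.float64(0.997)) gap edge b (1.38, np.float64(0.86))
```

```bash
cat >> v.py <<'E'
for r in ((-14,14,-225,-160),(-14,14,-215,-150)): print("bar tail",shift(*r,.048,(-2,32)))
for r in ((-14,14,104,150),(-16,20,100,145),(-10,30,106,150)): print("jaw var",shift(*r,.062,(-2,32)))
print("jaw 57",shift(-12,12,108,140,.057,(-2,32)))
E
python3 v.py p7b ref
```

```text
tcp [ 0.4573 -0.0852  0.008 ] jig [-94.3 -45.6] grip 7.4 width 46.7 F [-1.7 14.5  9.5] t 38.6667
jaw moved -y by (17.0, np.float64(0.995)) (15.74, np.float64(0.943))
b moved (2.69, np.float64(0.956)) a moved (-0.01, np.float64(0.999))
b hole (2.48, np.float64(0.997)) gap edge b (1.36, np.float64(0.86))
bar tail (15.99, np.float64(0.964))
bar tail (15.95, np.float64(0.975))
jaw var (16.89, np.float64(0.997))
jaw var (16.93, np.float64(0.997))
jaw var (17.03, np.float64(0.997))
jaw 57 (17.05, np.float64(0.991))
```

>>> drive_tool:
  rows:
    - [0,0,0,0,0,0,0.52]
    - [0,0,0,0,0,0,0.49]
    - [0,0,0,0,0,0,0.47]
    - [0,0,0,0,0,0,0.47]
    - [0,0,0,0,0,0,0.47]
    - [0,0,0,0,0,0,0.47]

```text
time: 39.37
tool_pos: [0.4573, -0.0859, 0.0082]
tcp_rot: [0.21, -3.133, -0.007]
wrist_force: [-4.1, 13.0, 11.0]
width: 0.474
grip_force: 12.2
```

```bash
python3 v.py p8 ref
```

```text
tcp [ 0.4573 -0.0859  0.0082] jig [-94.5 -46.3] grip 12.2 width 40.3 F [-4.1 13.  11. ] t 39.3667
jaw moved -y by (18.14, np.float64(0.994)) (16.6, np.float64(0.898))
b moved (2.69, np.float64(0.954)) a moved (-0.01, np.float64(0.999))
b hole (2.49, np.float64(0.997)) gap edge b (1.35, np.float64(0.862))
bar tail (17.99, np.float64(0.983))
bar tail (18.12, np.float64(0.983))
jaw var (18.12, np.float64(0.997))
jaw var (18.13, np.float64(0.997))
jaw var (18.15, np.float64(0.997))
jaw 57 (18.26, np.float64(0.991))
```

>>> drive_tool:
  rows:
    - [0,0,0,0,0,0,0.47]
    - [0,0,0,0,0,0,0.47]
    - [0,0,0,0,0,0,0.47]
    - [0,0,0,0,0,0,0.47]
    - [0,0,0,0,0,0,0.47]
    - [0,0,0,0,0,0,0.47]

```text
time: 40.07
tool_pos: [0.4573, -0.0859, 0.0082]
tcp_rot: [0.21, -3.133, -0.007]
wrist_force: [-3.5, 12.4, 10.8]
width: 0.473
grip_force: 12.2
```

```bash
python3 v.py p9 ref | head -4; python3 -c "
from workcell import workorder
print(workorder.finish_job())"
```

```text
tcp [ 0.4573 -0.0859  0.0082] jig [-94.5 -46.3] grip 12.2 width 40.2 F [-3.5 12.4 10.8] t 40.0667
jaw moved -y by (18.16, np.float64(0.994)) (16.59, np.float64(0.897))
b moved (2.68, np.float64(0.954)) a moved (0.01, np.float64(0.999))
b hole (2.49, np.float64(0.996)) gap edge b (1.39, np.float64(0.862))
the job is handed in; nothing more can be done
None
```

Handed in at about 40 s: both halves stand together in the clamp, pad squashed about 4 mm by my camera estimate, trigger still held squeezed; on the first try dummy_b caught dummy_a's rim, tilted and pushed dummy_a about 2 mm against the fixed jaw, so I reset it on the table and placed it again, and in one pump my fingertips pressed on the handle and trigger (51 N at the wrist).

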